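Load, hang and lock the drying rack

ROBOT

A 6-joint arm with a two-finger parallel gripper is mounted at the origin on the work surface. World frame = base frame: x ahead of the robot, y to its left, z up, the work surface at z = 0. Lengths are in m, angles in degrees, forces in N, time in s.
With the tool pointing down it reaches from about 0.3 to 0.75 m from the base axis. Payload 8.5 kg.
Tool frame: the origin (TCP) lies between the finger pads; the fingertips stand env.finger_overhang ahead of it and the grasp point (between the pads) lies 2 mm behind it (env.finger_overhang is the distance from the TCP to the fingertips, in m); z points along the fingers, y is the line along which they close (so a half turn about z gives the same grasp; the last joint's range is limited). The gripper opens to 85 mm and grips with 20 to 120 N. Pads are 22 mm wide; open, the fingers measure 114 mm over their backs; the gripper's body (76 mm by 85 mm) begins 54 mm behind the grasp point. The pads swing forward as they close: fully open they stand 13 mm farther back than shut.
Start: joints at [54.7, 21.807, 74.336, -0, 83.858, -12.336], TCP at [0.215, 0.506, 0.248] pointing down, gripper open.
Joint ranges: [-178.18, 178.18], [-50.72, 133.34], [12.68, 142.11], [-81.47, 261.47], [9.98, 163.14], [-165.26, 165.26]. Speed limits (degrees/s): [136.94, 136.94, 180, 180, 180, 180].

INTERFACE

Orientations are given as a 3x3 rotation matrix whose columns are the frame's x, y, z axes.
In Python, from rig import env gives the robot as it stands. The module is installed in compiled form; this text tells all that it offers.
- The arm moves only by the tool jog_arm, never from a script. Its arguments are lists of equal length, an entry for each row: "hand": the finger opening in m, from 0 to 0.0854; "travel": the shift along the world's x, y, z in m, a list of three; "yaw": the turn about the world's z in rad. A call has exactly 5 rows; each row shifts and turns the commanded pose from where the row before left it; what a row does not reach is not made up. A row lasts 1/8 s, in which the tool goes at most 62.5 mm and 10.7 degrees, less where a joint would pass 70% of its speed; a pose out of reach is approached as far as the arm can. A call is refused whole if a number of a shift passes 0.0625 or a number of a turn 0.188, either way. A call with a gripper value outside its range is refused whole. The fingers move at their own pace and stop on an object; "grip_force" is the grip in N (left out, the last holds). Time passes only in rows, so rows that do not move let the fingers close, or fill a call up. It gives the time, the measured TCP pose, the force, the opening and the grip force at its end, in the units of the state.
- env.observe(): the state, without advancing time (a new reading comes with each control period).
- env.get_image(name): name is "scene" or "top"; returns the picture (420x560x3 uint8, red, green, blue); there is no depth.
- env.calibration(name): a dict with "fx", "fy", "cx", "cy" (pixels), "position" and "rotation" of the camera in the world. Camera axes: x right, y down, z forward; pixel columns grow to the right and rows downward; lengths in m; the calibration is good to about 2 mm. A picture is of the moment at which its call begins. calibration takes no time and is no camera call.
- env.close_job(): hands the job in; it is judged then, once.
The state is a dict: "time_s": time; "q": joint angles; "qvel": joint speeds; "joint_efforts": joint torques, N m; "position": TCP position; "tool_rot": TCP orientation; "ft_force": force on the tool from outside, world axes, zero at the start; "wrist_torque": the same for the moment, N m; "grip_width": finger opening in m; "gripper_force": force on a finger pad.
Only numpy, scipy, OpenCV 4.12 (cv2) and the standard library are available. Lean on these libraries where they do the work, as an engineer would, in place of code of your own. Each camera call takes 0.05 s, during which the arm holds its last target. There are 200 camera calls.

TASK

Set every half nipple that stands on the foil, flange down, over a peg of its own on the drying rack while the rack stands on the bench; then hang the loaded rack by its two lugs on both hooks of the drying station, letting go only when both lugs are down in their hooks. Then drop the loose retaining pin down through the rack's tab and the yellow tongue until its collar rests on the tab, and last of all push the blower switch fully over to on, leaving the other things on the bench where they are.

Things in the scene. Friction and masses are not known exactly. Their poses are not given: they have to be found in the camera images.
- nipple1: Stainless vacuum pipe half nipple, standing on its flange (all are alike; three or four are present): tube 45 mm outside diameter, 50 mm high, on a round flange 55 mm across and 8 mm thick, with a 41 mm bore right through; 0.10 kg. Origin: centre of the flange's underside; z up along the tube. The plain tube above the flange is what to grip.
- nipple2: Stainless vacuum pipe half nipple, standing on its flange (all are alike; three or four are present): tube 45 mm outside diameter, 50 mm high, on a round flange 55 mm across and 8 mm thick, with a 41 mm bore right through; 0.10 kg. Origin: centre of the flange's underside; z up along the tube. The plain tube above the flange is what to grip.
- nipple3: Stainless vacuum pipe half nipple, standing on its flange (all are alike; three or four are present): tube 45 mm outside diameter, 50 mm high, on a round flange 55 mm across and 8 mm thick, with a 41 mm bore right through; 0.10 kg. Origin: centre of the flange's underside; z up along the tube. The plain tube above the flange is what to grip.
- nipple4: Stainless vacuum pipe half nipple, standing on its flange (all are alike; three or four are present): tube 45 mm outside diameter, 50 mm high, on a round flange 55 mm across and 8 mm thick, with a 41 mm bore right through; 0.10 kg. Origin: centre of the flange's underside; z up along the tube. The plain tube above the flange is what to grip.
- rack: Steel drying rack standing on the bench, 0.4 kg; sizes in mm. Origin: centre of its underside; z up, y along its length, +x its back. Bottom rail 324 x 34, top face at z 14, with four white pegs (34 diameter, round top at z 56) at x 0, y +128, +65.5, -65.5, -128, one per nipple. End feet 84 long in x. Blue handle plate in the middle: 12 thick (x), 32 wide (y), z 66 to 106; grip it across its thickness.
- lug_left (a point): Middle of the round lug (10 mm diameter, 31 mm long, along y) that sticks out at the rack's +y end: rack x 0, y 176, z 85 mm. It stands out of an upright strap 22 mm wide, 6 mm thick (y 159 to 165), up to z 98.
- lug_right (a point): The same at the rack's -y end (y -176 mm).
- tab_slot (a point): Centre of the slot, 13 mm (x) by 19 mm (y), at the top face (rack z 56 mm) of the 6 mm thick, 36 mm wide steel tab that sticks out from the rack's middle stem to the back (rack x 6 to 70 mm; the slot at x 50 mm).
- station: Fixed drying station; sizes in mm. Origin: on the bench below the middle of the line of the hooks; +x its back, y along the hooks, z up. Base x -60 to 185, 400 wide; drip tray under the rack to z 32; posts at x 85, y +-176, to z 156; cross beam at x 76 to 94, top z 97; blower housing x 104 to 180, to z 106. With both lugs seated the rack hangs with its underside at z 50, its axes along the station's.
- hook_left (a point): Seat of the middle of the rack's +y lug in the hook at the station's +y side (station x 0, y 176, z 135 mm). The hook is 10 mm round bar coming forward from its post, dipping in a 45 degree V, ending in an upturned lip 28 mm in front of the seat, its top at z 164 mm. Open from above; a lug lowered up to 10 mm off in x slides down to the seat.
- hook_right (a point): The same for the rack's -y lug (station y -176 mm). Between the hooks the rack has 6 mm of sideways play either way.
- pin_hole (a point): Centre of the 13 mm round hole at the top face (z 97 mm, station x 50, y 0) of the 6 mm thick yellow tongue in front of the cross beam; vertical, through, free below. When the rack hangs, its tab lies up to 3 mm above the tongue and the tab's slot is over this hole.
- pin: Loose retaining pin, 85 mm long, 0.06 kg: shank 9 mm diameter, 45 mm long, tapered tip; above it a collar 22 mm across, 4 mm thick; on top a red grip 19 mm diameter, 36 mm long. Origin: the tip; z up to the grip. Starts upright in a white block 56 mm square, 50 mm high, its collar on the block's top. Fully home: collar on the tab, tip 36 to 39 mm below the tongue's top face.
- switch_box: Grey control box of the blower, 100 (x) x 76 (y) x 50 mm high, fixed on the bench. Origin: centre of its underside; x is the direction in which its lever is pushed to switch on.
- blower_switch (a joint): Toggle lever of the blower, pivoted 45 mm above the bench on the control box, axis along the box's y; 0 = off (leaning 0.5 rad to the box's -x), 1.0 = fully on (leaning 0.5 rad to its +x). About 1 N at the knob; stays where it is left.
- switch_tip (a point): Centre of the black ball knob (24 mm diameter) at the end of the lever, 60 mm from its pivot.
- wash_bottle: Bystander: white bottle with a green cap, 66 mm diameter, 190 mm high. Origin: centre of its underside.
- flange: Bystander: steel blank flange lying flat, 114 mm diameter, 17 mm thick. Origin: centre of its underside.
- gasket: Bystander: copper ring lying flat, 82 mm outside diameter, 4 mm thick. Origin: centre of its underside.
- foil_carton: Bystander: blue carton, 60 x 200 (y) x 60 mm high. Origin: centre of its underside.
- wrench: Bystander: steel wrench, 180 mm long, lying flat. Origin: about its middle, on the bench.
- insulator: Bystander: white ceramic insulator, 70 mm diameter, 98 mm high, standing. Origin: centre of its underside.
- beaker: Bystander: glass beaker, 64 mm diameter, 80 mm high, standing. Origin: centre of its underside.
- screwdriver: Bystander: red screwdriver, 200 mm long, lying flat. Origin: about its middle, on the bench.

How it is judged:
By the outcome, as a careful person would: the job done as asked, in the order asked, and still so for the second after the job is handed in, with the robot touching nothing.
Of nipple1, nipple2, nipple3, nipple4 only 3 to 4 are there at a start; the rules pass over those that are not, and their reading is None.
At some moment in a run one of nipple1, nipple2, nipple3, nipple4 may be knocked a few centimetres aside while the robot is not near it.
It also fails if it takes over 210 s, if anything falls off the work surface, if the arm or the gripper's body presses on something with over 40 N, if the wrist force passes 120 N, or if a joint passes its speed limit or range.

## Working session

There is one attempt and no reset: what is moved stays moved. The work goes in short steps, Python scripts to look and compute and a tool call to move; the robot and the scene stay as the last step left them, time stands still between calls to the robot, and variables do not carry over. Pictures are saved under pics/ and viewed, at most 14 in all, crops included, and the job is handed in when it is done.

Besides the shell and the picture viewer there is one more tool, called after ">>>" as name(argument=value, ...) on one line, values as JSON. jog_arm: Moves the arm, as the interface text tells. Its arguments: {"type":"object","properties":{"hand":{"type":"array"},"travel":{"type":"array"},"yaw":{"type":"array"},"grip_force":{"type":"number"}},"required":["hand","travel","yaw"]}

```bash
mkdir -p pics; python3 - <<'E'
from rig import env
import cv2
for n in("scene","top"):
    im=env.get_image(n); cv2.imwrite(f"pics/{n}0.png",im[:,:,::-1]); c=env.calibration(n); print(n,c)
print(env.finger_overhang); o=env.observe(); print(o)
E
```

```text
scene {'fx': 536.5424400039462, 'fy': 536.5424400039462, 'cx': 288.18359984883006, 'cy': 217.029182487973, 'position': array([1.3535569 , 0.55248273, 1.19122338]), 'rotation': array([[-0.61664529,  0.5592451 , -0.55406995],
       [ 0.78702427,  0.45445403, -0.41721018],
       [ 0.01847657, -0.69333719, -0.7203764 ]])}
top {'fx': 415.91808760940336, 'fy': 415.91808760940336, 'cx': 280.11553112406176, 'cy': 203.52203564196628, 'position': array([ 0.3686323 , -0.06748978,  1.34947428]), 'rotation': array([[ 0.0012661 , -0.9929109 ,  0.11885427],
       [-0.99999736, -0.00102906,  0.00205569],
       [-0.0019188 , -0.11885656, -0.99290958]])}
0.017
{'time_s': 0.1, 'q': array([ 5.46982709e+01,  2.18363082e+01,  7.43778536e+01,  3.69197478e-04,
        8.38599137e+01, -1.23342916e+01]), 'qvel': array([ 0.0510361 , -0.0917482 , -0.17734073, -0.02544696, -0.04688325,
        0.05319939]), 'joint_efforts': array([ 4.63902194e-03, -4.49218404e+01, -2.31657869e+01, -9.41959411e-05,
        3.65053536e-03,  3.50440146e-06]), 'position': array([0.2144599 , 0.50620448, 0.24779627]), 'tool_rot': array([[-9.20726389e-01,  3.90208086e-01, -7.52349809e-04],
       [ 3.90208709e-01,  9.20725832e-01, -1.05142715e-03],
       [ 2.82432527e-04, -1.26165017e-03, -9.99999164e-01]]), 'ft_force': array([0.99335225, 0.24028496, 0.29281988]), 'wrist_torque': array([-0.02056117, -0.00920043, -0.01082683]), 'gripper_force': 0.0, 'grip_width': 0.08537420004613619}
```

View pics/scene0.png

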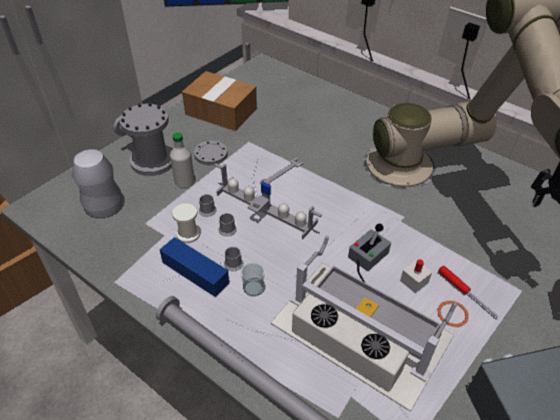

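View pics/top0.png

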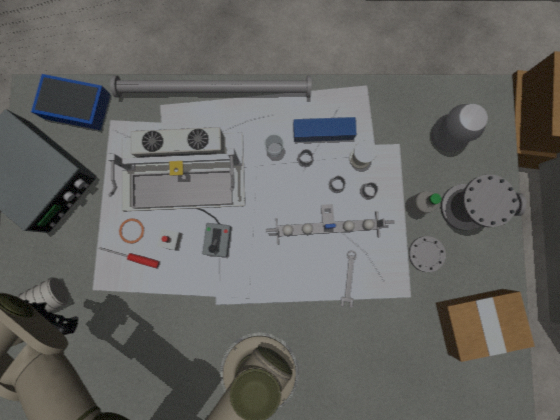

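The scene shows three nipples, at scene px (207,205), (227,224) and (233,258) and top px (306,157), (338,184) and (370,190). The rack is at top (330,228), the station at (185,175), the pin at (167,240) and the switch at (215,240). I'll enlarge the top view.

```bash
cat > h.py <<'E'
from rig import env
import numpy as np, cv2
def ray(n,u,v,z):
    c=env.calibration(n); d=c["rotation"]@np.array([(u-c["cx"])/c["fx"],(v-c["cy"])/c["fy"],1]); p=c["position"]
    return p+d*(z-p[2])/d[2]
def proj(n,P):
    c=env.calibration(n); q=c["rotation"].T@(np.array(P)-c["position"]); return c["fx"]*q[0]/q[2]+c["cx"],c["fy"]*q[1]/q[2]+c["cy"]
def crop(n,name,x0,y0,x1,y1,s):
    im=env.get_image(n)[:,:,::-1]; cv2.imwrite("pics/"+name,cv2.resize(im[y0:y1,x0:x1],None,fx=s,fy=s,interpolation=cv2.INTER_CUBIC)); return im
E
python3 - <<'E'
import cv2
im=cv2.imread("pics/top0.png")
cv2.imwrite("pics/t_r.png",cv2.resize(im[115:265,258:408],None,fx=4,fy=4,interpolation=cv2.INTER_CUBIC))
cv2.imwrite("pics/t_l.png",cv2.resize(im[120:275,95:255],None,fx=3.8,fy=3.8,interpolation=cv2.INTER_CUBIC))
E
```

```text
(no output)
```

View pics/t_r.png

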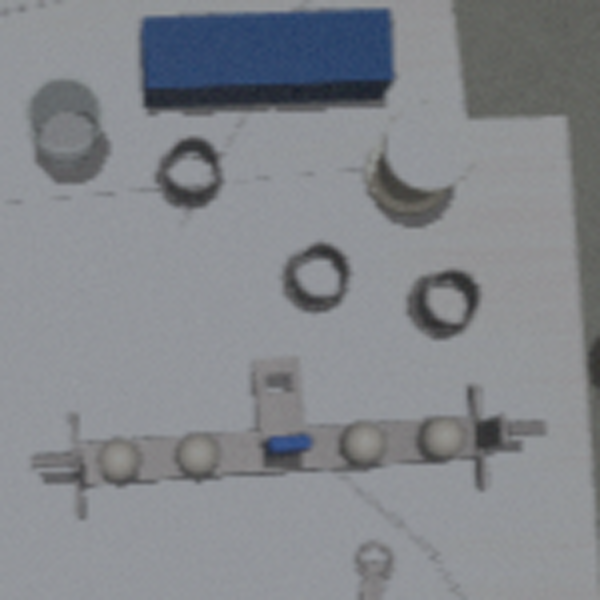

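View pics/t_l.png

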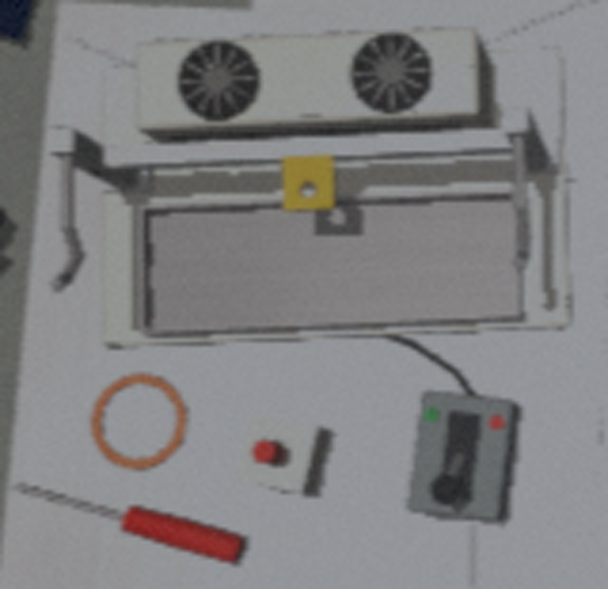

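The crops show the rack pegs at crop-r (119,460), (198,455), (362,442) and (442,437), and the tab slot at (280,380). Nipple rings are at (190,172), (317,277) and (443,303). In crop-l the tongue hole is at (308,190), the red pin grip at (266,452) and the knob at (450,490). Next I'll measure these.

```bash
cat >> h.py <<'E'
def blobs(n,im,mask,box,amin,z):
    m=np.zeros_like(mask); x0,y0,x1,y1=box; m[y0:y1,x0:x1]=mask[y0:y1,x0:x1]
    k,_,st,ce=cv2.connectedComponentsWithStats(m.astype(np.uint8),connectivity=4); out=[]
    for i in range(1,k):
        if st[i,4]>=amin:
            u=st[i,0]+st[i,2]/2-.5; v=st[i,1]+st[i,3]/2-.5
            print(n,"bbc",u,v,"wh",st[i,2:4],"A",st[i,4],"P",np.round(ray(n,u,v,z),4),"cen",np.round(ray(n,*ce[i],z),4))
    return
E
python3 - <<'E'
from h import *
T=cv2.imread("pics/top0.png").astype(int); S=cv2.imread("pics/scene0.png").astype(int)
hs=lambda I:cv2.cvtColor(I.astype(np.uint8),cv2.COLOR_BGR2HSV).astype(int)
HT,HS=hs(T),hs(S)
print("nipples"); blobs("top",T,HT[:,:,2]<118,(290,140,385,205),80,.019)
blobs("scene",S,HS[:,:,2]<105,(190,190,250,275),80,.027)
print("pegs");
for (u,v) in((119,460),(198,455),(362,442),(442,437)): print(np.round(ray("top",258+u/4-.4,115+v/4-.4,.039),4))
print("slot",ray("top",258+280/4-.4,115+380/4-.4,.053))
m=(abs(HT[:,:,0]-110)<15)&(HT[:,:,1]>120)
blobs("top",T,m,(310,205,350,245),10,.1)
m=(abs(HS[:,:,0]-112)<15)&(HS[:,:,1]>120)
blobs("scene",S,m,(250,170,280,210),10,.086)
print("tongue"); blobs("top",T,(abs(HT[:,:,0]-25)<8)&(HT[:,:,1]>120),(160,150,190,185),20,.097)
blobs("scene",S,(abs(HS[:,:,0]-25)<8)&(HS[:,:,1]>120),(345,290,390,325),20,.097)
print("hole",ray("top",95+308/3.8-.4,120+190/3.8-.4,.097))
print("pin"); red=lambda H:((H[:,:,0]<8)|(H[:,:,0]>172))&(H[:,:,1]>130)
blobs("top",T,red(HT),(155,230,180,250),8,.085); blobs("scene",S,red(HS),(405,250,440,290),8,.075)
print("knob",ray("top",95+450/3.8-.4,120+490/3.8-.4,.098))
print("box corners top")
for u,v in((424,391),(518,402),(502,520),(409,508)): print(ray("top",95+u/3.8-.4,120+v/3.8-.4,.05))
print("base corners");
for u,v in((106,345),(568,326)): print(ray("top",95+u/3.8-.4,120+v/3.8-.4,.02))
E
```

```text
nipples
top bbc 323.5 141.5 wh [60  4] A 171 P [ 0.7329 -0.2068  0.019 ] cen [ 0.7346 -0.1975  0.019 ]
top bbc 305.0 157.5 wh [17 18] A 155 P [ 0.6793 -0.1458  0.019 ] cen [ 0.6771 -0.1455  0.019 ]
top bbc 360.0 162.0 wh [21 19] A 198 P [ 0.6645 -0.3249  0.019 ] cen [ 0.6577 -0.321   0.019 ]
top bbc 337.0 184.0 wh [17 17] A 142 P [ 0.5918 -0.2489  0.019 ] cen [ 0.5912 -0.2473  0.019 ]
top bbc 368.5 190.5 wh [18 18] A 174 P [ 0.5706 -0.3504  0.019 ] cen [ 0.5712 -0.3494  0.019 ]
scene bbc 233.0 197.0 wh [33 15] A 99 P [ 0.4984 -0.3087  0.027 ] cen [ 0.4901 -0.309   0.027 ]
scene bbc 207.5 204.0 wh [16 19] A 243 P [ 0.5707 -0.3485  0.027 ] cen [ 0.5732 -0.3497  0.027 ]
scene bbc 227.0 223.0 wh [17 19] A 253 P [ 0.5922 -0.2477  0.027 ] cen [ 0.5939 -0.2474  0.027 ]
scene bbc 195.0 226.5 wh [11 20] A 113 P [ 0.662  -0.3112  0.027 ] cen [ 0.6679 -0.3122  0.027 ]
scene bbc 233.5 257.5 wh [18 20] A 288 P [ 0.6786 -0.1437  0.027 ] cen [ 0.6805 -0.1454  0.027 ]
pegs
[ 0.4428 -0.0877  0.039 ]
[ 0.4468 -0.1499  0.039 ]
[ 0.4572 -0.2792  0.039 ]
[ 0.4612 -0.3423  0.039 ]
slot [ 0.50479881 -0.213
[... 194 characters left out ...]
.2162  0.086 ]
tongue
top bbc 176.0 167.5 wh [13 14] A 158 P [0.6295 0.2545 0.097 ] cen [0.6292 0.2544 0.097 ]
scene bbc 366.5 307.0 wh [22 19] A 221 P [0.6315 0.2558 0.097 ] cen [0.6306 0.2563 0.097 ]
hole [0.62291332 0.2553374  0.097     ]
pin
top bbc 164.5 238.0 wh [6 5] A 21 P [0.4143 0.2857 0.085 ] cen [0.4131 0.2857 0.085 ]
scene bbc 418.5 265.5 wh [ 8 12] A 67 P [0.4168 0.2872 0.075 ] cen [0.4164 0.2874 0.075 ]
knob [0.38252552 0.13571554 0.098     ]
box corners top
[0.46412264 0.16659423 0.05      ]
[0.45514095 0.08899529 0.05      ]
[0.35877705 0.10057483 0.05      ]
[0.3684015  0.17670435 0.05      ]
base corners
[0.50501059 0.44203447 0.02      ]
[0.52160164 0.05124207 0.02      ]
```

>>> jog_arm(hand=[0.0854,0.0854,0.0854,0.0854,0.0854], travel=[[0.0238,-0.057,-0.005],[0.0238,-0.057,-0.005],[0.0238,-0.057,-0.005],[0.0238,-0.057,-0.005],[0.0238,-0.057,-0.005]], yaw=[-0.073,-0.073,-0.073,-0.073,-0.073])

```text
time_s: 0.72
position: [0.3339, 0.2196, 0.2231]
tool_rot: [[-0.719, 0.695, 0.0], [0.695, 0.719, -0.0], [-0.0, 0.0, -1.0]]
ft_force: [1.1, -0.1, -0.5]
grip_width: 0.0852
gripper_force: 0.0
```

>>> jog_arm(hand=[0.0854,0.0854,0.0854,0.0854,0.0854], travel=[[0.0238,-0.057,-0.005],[0.0238,-0.057,-0.005],[0.0238,-0.057,-0.005],[0.0238,-0.057,-0.005],[0.0238,-0.057,-0.005]], yaw=[-0.073,-0.073,-0.073,-0.073,-0.073])

```text
time_s: 1.35
position: [0.4529, -0.0657, 0.1981]
tool_rot: [[-0.423, 0.906, -0.0], [0.906, 0.423, 0.0], [0.0, -0.0, -1.0]]
ft_force: [0.8, 0.4, 0.7]
grip_width: 0.0851
gripper_force: 0.0
```

>>> jog_arm(hand=[0.0854,0.0854,0.0854,0.0854,0.0854], travel=[[0.0238,-0.057,-0.005],[0.0238,-0.057,-0.005],[0.0238,-0.057,-0.005],[0.0238,-0.057,-0.005],[0.0238,-0.057,-0.005]], yaw=[-0.073,-0.073,-0.073,-0.073,-0.073])

```text
time_s: 1.98
position: [0.572, -0.3505, 0.1727]
tool_rot: [[-0.072, 0.997, -0.0], [0.997, 0.072, 0.001], [0.001, -0.0, -1.0]]
ft_force: [1.2, -0.2, -1.1]
grip_width: 0.0855
gripper_force: 0.0
```

>>> jog_arm(hand=[0.0854,0.0854,0.0854,0.0854,0.04], travel=[[-0.001,0.001,-0.045],[0,0,-0.045],[0,0,-0.03],[0,0,-0.011],[0,0,0]], yaw=[0,0,0,0,0], grip_force=40)

```text
time_s: 2.6
position: [0.5706, -0.3476, 0.0423]
tool_rot: [[-0.075, 0.997, -0.0], [0.997, 0.075, 0.0], [0.0, -0.0, -1.0]]
ft_force: [-0.2, -0.2, 0.6]
grip_width: 0.0699
gripper_force: 0.0
```

>>> jog_arm(hand=[0.04,0.04,0.04,0.04,0.04], travel=[[0,0,0],[0,0,0],[0,0,0],[0,0,0],[0,0,0]], yaw=[0,0,0,0,0])

```text
time_s: 3.22
position: [0.5713, -0.3481, 0.0442]
tool_rot: [[-0.075, 0.997, 0.003], [0.997, 0.075, -0.002], [-0.002, 0.002, -1.0]]
ft_force: [0.2, 0.5, 6.7]
grip_width: 0.0445
gripper_force: 41.2
```

>>> jog_arm(hand=[0.04,0.04,0.04,0.04,0.04], travel=[[0,0,0.04],[0,0,0.04],[-0.05,0.003,0],[-0.05,0.002,0],[-0.01,0,0]], yaw=[0,0,0,0,0])

```text
time_s: 3.85
position: [0.4585, -0.3423, 0.123]
tool_rot: [[-0.073, 0.997, -0.0], [0.997, 0.073, 0.0], [0.0, -0.0, -1.0]]
ft_force: [0.7, 0.3, -1.1]
grip_width: 0.0442
gripper_force: 40.9
```

```bash
python3 - <<'E'
from h import *
o=env.observe(); print(o["position"],o["grip_width"])
crop("scene","s1.png",160,130,340,290,4)
E
```

```text
[ 0.45851489 -0.34233125  0.12300349] 0.044227175931456864
```

View pics/s1.png

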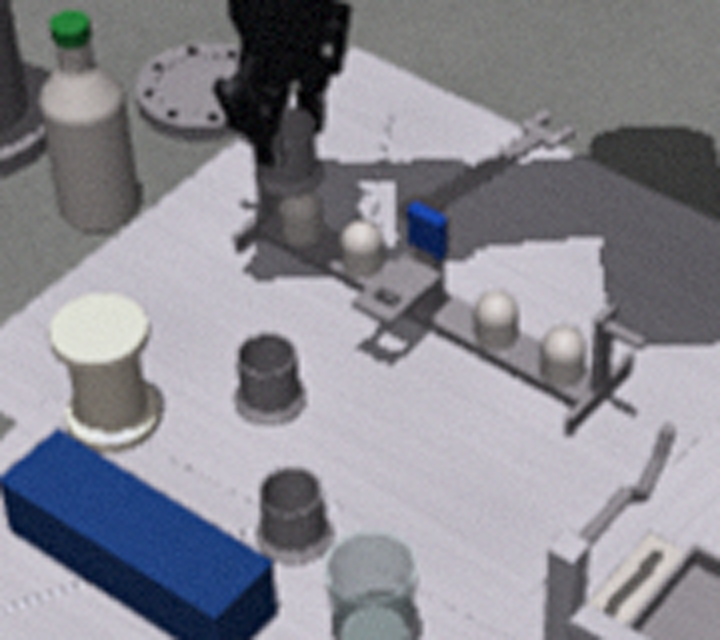

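The nipple hangs from the gripper just above the end peg, with its flange at crop px (290,185). The other nipples stand undisturbed.

>>> jog_arm(hand=[0.04,0.04,0.04,0.04,0.04], travel=[[0.001,0,-0.02],[0,0,-0.02],[0,0,-0.016],[0,0,-0.007],[0,0,0]], yaw=[0,0,0,0,0])

```text
time_s: 4.53
position: [0.462, -0.3426, 0.0591]
tool_rot: [[-0.075, 0.997, -0.0], [0.997, 0.075, 0.0], [0.0, -0.0, -1.0]]
ft_force: [-1.2, 0.5, -0.4]
grip_width: 0.0442
gripper_force: 43.0
```

>>> jog_arm(hand=[0.08,0.08,0.08,0.08,0.08], travel=[[0,0,0],[0,0,0],[0,0,0],[0,0,0.04],[0,0,0.04]], yaw=[0,0,0,0,0])

```text
time_s: 5.15
position: [0.4615, -0.3426, 0.1404]
tool_rot: [[-0.075, 0.997, -0.0], [0.997, 0.075, 0.0], [0.0, -0.0, -1.0]]
ft_force: [0.2, 0.5, -0.7]
grip_width: 0.0799
gripper_force: 0.0
```

```bash
cat >> h.py <<'E'
def nips():
    S=env.get_image("scene")[:,:,::-1]; cv2.imwrite("pics/last.png",S); V=cv2.cvtColor(S,cv2.COLOR_BGR2HSV)[:,:,2]
    blobs("scene",S,V<105,(190,190,250,275),80,.027); return S
E
python3 - <<'E'
from h import *
nips(); o=env.observe(); print(o["position"],o["grip_width"])
E
```

```text
scene bbc 233.0 196.0 wh [33 13] A 233 P [ 0.4951 -0.3117  0.027 ] cen [ 0.4913 -0.317   0.027 ]
scene bbc 227.5 223.0 wh [16 19] A 245 P [ 0.5913 -0.2466  0.027 ] cen [ 0.5936 -0.2475  0.027 ]
scene bbc 233.0 257.5 wh [17 20] A 282 P [ 0.6795 -0.1447  0.027 ] cen [ 0.6803 -0.1455  0.027 ]
[ 0.46295957 -0.34403505  0.14593967] 0.07992292155353033
```

>>> jog_arm(hand=[0.08,0.08,0.08,0.08,0.08], travel=[[0.044,0.032,0],[0.044,0.032,0],[0.0425,0.03,-0.02],[0,0,-0.04],[0,0,-0.03]], yaw=[0,0,0,0,0])

```text
time_s: 5.82
position: [0.5922, -0.2477, 0.0477]
tool_rot: [[-0.076, 0.997, -0.001], [0.997, 0.076, 0.0], [0.0, -0.001, -1.0]]
ft_force: [0.5, 0.6, 0.0]
grip_width: 0.0797
gripper_force: 0.0
```

>>> jog_arm(hand=[0.08,0.04,0.04,0.04,0.04], travel=[[0,0,-0.004],[0,0,0],[0,0,0],[0,0,0],[0,0,0]], yaw=[0,0,0,0,0])

```text
time_s: 6.45
position: [0.5926, -0.2492, 0.0474]
tool_rot: [[-0.075, 0.997, 0.003], [0.997, 0.075, -0.002], [-0.002, 0.002, -1.0]]
ft_force: [-1.6, 0.2, 6.5]
grip_width: 0.0466
gripper_force: 41.0
```

>>> jog_arm(hand=[0.04,0.04,0.04,0.04,0.04], travel=[[0,0,0],[0,0,0.04],[0,0,0.04],[-0.045,-0.011,0],[-0.045,-0.011,0]], yaw=[0,0,0,0,0])

```text
time_s: 7.08
position: [0.5012, -0.2708, 0.1264]
tool_rot: [[-0.076, 0.997, 0.002], [0.997, 0.076, -0.001], [-0.002, 0.002, -1.0]]
ft_force: [-0.0, 0.4, -1.5]
grip_width: 0.0467
gripper_force: 41.7
```

>>> jog_arm(hand=[0.04,0.04,0.04,0.04,0.04], travel=[[-0.045,-0.0095,0],[0,0,0],[0,0,0],[0,0,0],[0,0,0]], yaw=[0,0,0,0,0])

```text
time_s: 7.7
position: [0.4577, -0.2799, 0.1252]
tool_rot: [[-0.076, 0.997, 0.0], [0.997, 0.076, -0.0], [-0.0, 0.0, -1.0]]
ft_force: [0.4, -0.1, -1.6]
grip_width: 0.0466
gripper_force: 41.7
```

>>> jog_arm(hand=[0.04,0.04,0.04,0.04,0.04], travel=[[0,0,-0.02],[0,0,-0.02],[0,0,-0.016],[0,0,-0.007],[0,0,0]], yaw=[0,0,0,0,0])

```text
time_s: 8.32
position: [0.4572, -0.2802, 0.0621]
tool_rot: [[-0.075, 0.997, -0.0], [0.997, 0.075, 0.0], [0.0, -0.0, -1.0]]
ft_force: [-1.7, -0.5, -1.7]
grip_width: 0.0465
gripper_force: 41.6
```

>>> jog_arm(hand=[0.065,0.065,0.065,0.065,0.065], travel=[[0,0,0],[0,0,0],[0,0,0],[0,0,0.045],[0,0,0.045]], yaw=[0,0,0,0,0])

```text
time_s: 8.95
position: [0.457, -0.2799, 0.1534]
tool_rot: [[-0.075, 0.997, -0.0], [0.997, 0.075, 0.001], [0.001, -0.0, -1.0]]
ft_force: [0.0, -0.2, 0.3]
grip_width: 0.065
gripper_force: 0.0
```

```bash
python3 - <<'E'
from h import *
nips(); o=env.observe(); print(o["position"],o["grip_width"])
E
```

```text
scene bbc 237.0 198.5 wh [25 18] A 210 P [ 0.4955 -0.2946  0.027 ] cen [ 0.4825 -0.286   0.027 ]
scene bbc 233.5 257.5 wh [18 20] A 282 P [ 0.6786 -0.1437  0.027 ] cen [ 0.6802 -0.1456  0.027 ]
[ 0.45871804 -0.28136723  0.15944089] 0.06530008142991933
```

>>> jog_arm(hand=[0.065,0.065,0.065,0.065,0.065], travel=[[0.0444,0.027,0],[0.0444,0.027,0],[0.0444,0.027,0],[0.0444,0.027,0],[0.0444,0.027,0]], yaw=[0.15,0.15,0.15,0.15,0.15])

```text
time_s: 9.62
position: [0.6804, -0.1439, 0.1522]
tool_rot: [[-0.738, 0.675, 0.0], [0.675, 0.738, 0.0], [-0.0, 0.0, -1.0]]
ft_force: [-0.1, -0.4, -0.3]
grip_width: 0.0647
gripper_force: 0.0
```

>>> jog_arm(hand=[0.065,0.065,0.065,0.065,0.065], travel=[[0,0,0],[0,0,-0.01],[0,0,-0.04],[0,0,-0.04],[0,0,-0.016]], yaw=[0.15,0.15,0.15,0,0])

```text
time_s: 10.25
position: [0.6782, -0.1447, 0.0438]
tool_rot: [[-0.957, 0.292, -0.004], [0.292, 0.957, 0.002], [0.004, 0.0, -1.0]]
ft_force: [0.4, -0.0, 0.3]
grip_width: 0.0649
gripper_force: 0.0
```

>>> jog_arm(hand=[0.065,0.04,0.04,0.04,0.04], travel=[[0,0,0],[0,0,0],[0,0,0],[0,0,0],[0,0,0]], yaw=[0,0,0,0,0])

```text
time_s: 10.88
position: [0.6801, -0.1454, 0.0486]
tool_rot: [[-0.957, 0.292, 0.004], [0.292, 0.957, -0.001], [-0.004, -0.0, -1.0]]
ft_force: [0.3, 0.4, 6.2]
grip_width: 0.0463
gripper_force: 41.6
```

>>> jog_arm(hand=[0.04,0.04,0.04,0.04,0.04], travel=[[0,0,0.04],[0,0,0.04],[-0.0474,0.0116,0],[-0.0474,0.0116,0],[-0.0474,0.0116,0]], yaw=[0,0,-0.15,-0.15,-0.15])

```text
time_s: 11.5
position: [0.5354, -0.1099, 0.127]
tool_rot: [[-0.731, 0.682, 0.001], [0.682, 0.731, -0.001], [-0.001, 0.0, -1.0]]
ft_force: [0.3, -1.2, -1.8]
grip_width: 0.0463
gripper_force: 41.7
```

>>> jog_arm(hand=[0.04,0.04,0.04,0.04,0.04], travel=[[-0.0474,0.0116,0],[-0.0474,0.0116,0],[0,0,0],[0,0,0],[0,0,0]], yaw=[-0.15,-0.15,-0.15,-0.15,-0.15])

```text
time_s: 12.12
position: [0.4422, -0.0872, 0.127]
tool_rot: [[-0.07, 0.998, 0.001], [0.998, 0.07, -0.001], [-0.001, 0.001, -1.0]]
ft_force: [0.4, -0.2, -0.5]
grip_width: 0.0465
gripper_force: 41.7
```

>>> jog_arm(hand=[0.04,0.04,0.04,0.04,0.04], travel=[[0,0,0],[0,0,0],[0,0,0],[0,0,0],[0,0,0]], yaw=[0,0,0,0,0])

```text
time_s: 12.75
position: [0.4421, -0.0871, 0.1263]
tool_rot: [[-0.075, 0.997, -0.0], [0.997, 0.075, 0.0], [0.0, -0.0, -1.0]]
ft_force: [-0.5, -0.7, -0.4]
grip_width: 0.0465
gripper_force: 41.7
```

```bash
python3 - <<'E'
from h import *
o=env.observe(); print(o["position"],o["grip_width"])
crop("scene","s2.png",190,130,340,270,4)
E
```

```text
[ 0.44208201 -0.08708611  0.12632414] 0.0464848775774479
```

View pics/s2.png

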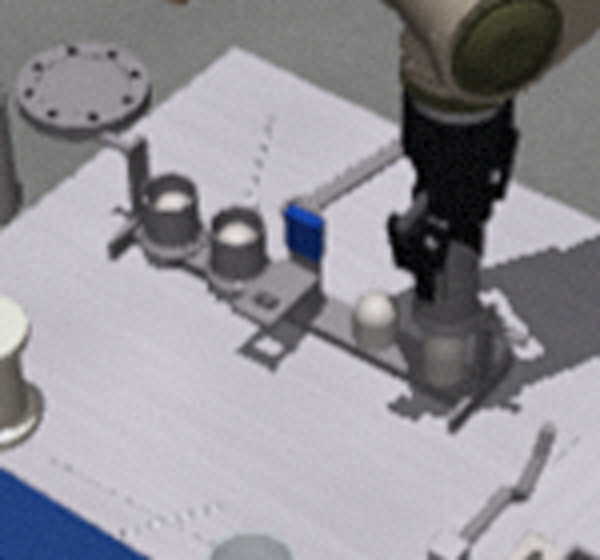

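Two nipples are seated on their pegs at crop px (170,210) and (237,245). The third hangs over the end peg at (442,362). Lowering it now, then on to the handle.

>>> jog_arm(hand=[0.04,0.04,0.04,0.04,0.04], travel=[[0.0005,0,-0.02],[0,0,-0.02],[0,0,-0.016],[0,0,-0.0075],[0,0,0]], yaw=[0,0,0,0,0])

```text
time_s: 13.42
position: [0.4427, -0.0871, 0.063]
tool_rot: [[-0.075, 0.997, 0.0], [0.997, 0.075, -0.0], [-0.0, 0.0, -1.0]]
ft_force: [-0.0, -0.1, -1.4]
grip_width: 0.0464
gripper_force: 41.7
```

>>> jog_arm(hand=[0.065,0.065,0.065,0.065,0.065], travel=[[0,0,0],[0,0,0],[0,0,0],[0,0,0.045],[0,0,0.045]], yaw=[0,0,0,0,0])

```text
time_s: 14.05
position: [0.4423, -0.087, 0.1539]
tool_rot: [[-0.075, 0.997, -0.001], [0.997, 0.075, 0.0], [0.001, -0.001, -1.0]]
ft_force: [1.0, 0.7, -0.5]
grip_width: 0.065
gripper_force: 0.0
```

>>> jog_arm(hand=[0.065,0.065,0.05,0.05,0.05], travel=[[0.005,-0.06,0],[0.0045,-0.06,0],[0,-0.0075,0],[0,0,0],[0,0,0]], yaw=[0,0,0,0,0])

```text
time_s: 14.68
position: [0.4519, -0.2133, 0.1528]
tool_rot: [[-0.076, 0.997, -0.0], [0.997, 0.076, 0.001], [0.001, -0.0, -1.0]]
ft_force: [-0.8, 0.2, 0.7]
grip_width: 0.0499
gripper_force: 0.0
```

```bash
python3 - <<'E'
from h import *
o=env.observe(); print(o["position"],o["tool_rot"],o["grip_width"])
crop("scene","s3.png",200,130,340,270,4)
E
```

```text
[ 0.45193634 -0.21333458  0.15278773] [[-7.61110533e-02  9.97099252e-01 -4.34213837e-04]
 [ 9.97099157e-01  7.61113000e-02  5.83305880e-04]
 [ 6.14662437e-04 -3.88558226e-04 -9.99999736e-01]] 0.049908218622240264
```

View pics/s3.png

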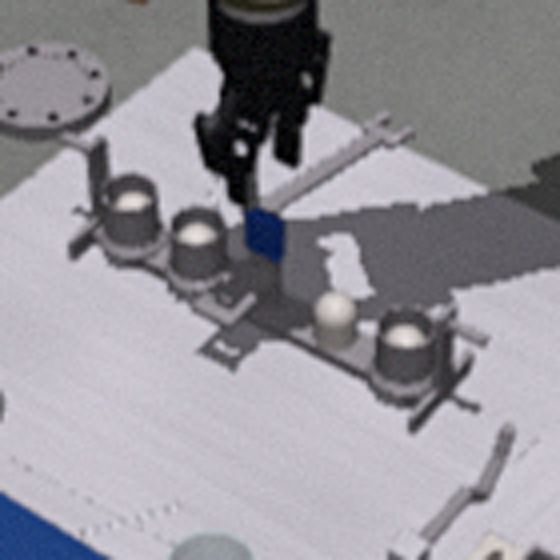

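All three nipples are on pegs and the gripper is above the blue handle at crop px (265,232). Gripping the handle.

>>> jog_arm(hand=[0.05,0.05,0.05,0.05,0.0], travel=[[0,-0.001,-0.02],[0,0,-0.02],[0,0,-0.015],[0,0,-0.0095],[0,0,0]], yaw=[0,0,0,0,0], grip_force=115)

```text
time_s: 15.35
position: [0.452, -0.215, 0.0881]
tool_rot: [[-0.076, 0.997, -0.001], [0.997, 0.076, 0.001], [0.001, -0.001, -1.0]]
ft_force: [0.0, 1.2, -0.1]
grip_width: 0.0329
gripper_force: 0.0
```

>>> jog_arm(hand=[0,0,0,0,0], travel=[[0,0,0],[0,0,0],[0,0,0],[0,0,0],[0,0,0]], yaw=[0,0,0,0,0])

```text
time_s: 15.98
position: [0.4519, -0.2155, 0.0885]
tool_rot: [[-0.075, 0.997, -0.0], [0.997, 0.075, 0.0], [0.0, -0.0, -1.0]]
ft_force: [-3.5, 1.8, 4.6]
grip_width: 0.0104
gripper_force: 113.8
```

>>> jog_arm(hand=[0,0,0,0,0], travel=[[0,0,0],[0,0,0],[0,0,0.003],[0,0,0],[0,0,0]], yaw=[0,0,0,0,0])

```text
time_s: 16.6
position: [0.452, -0.2156, 0.0909]
tool_rot: [[-0.075, 0.997, -0.0], [0.997, 0.075, 0.001], [0.001, -0.0, -1.0]]
ft_force: [-0.3, -0.4, -8.0]
grip_width: 0.0104
gripper_force: 112.0
```

```bash
python3 - <<'E'
from h import *
def p(u,v,z): return ray("top",95+u/3.8-.4,120+v/3.8-.4,z)[:2]
for nm,a,b,z in(("lips",(62,284),(548,303),.16),("traytop front",(150,332),(520,322),.032),("beam",(140,165),(517,152),.097),("base",(106,345),(568,326),.02),("housing front",(140,135),(490,125),.106)):
    A,B=p(*a,z),p(*b,z); d=A-B; print(nm,A,B,"len",np.hypot(*d),"yaw",np.arctan2(-d[0],d[1]))
im=cv2.imread("pics/scene0.png"); cv2.imwrite("pics/sst.png",cv2.resize(im[225:400,265:465],None,fx=3.4,fy=3.4,interpolation=cv2.INTER_CUBIC))
E
```

```text
lips [0.53724579 0.42403042] [0.52305012 0.05412555] len 0.37017715927622047 yaw -0.038357709657288803
traytop front [0.51478538 0.40098845] [0.52355905 0.09051384] len 0.31059855723968144 yaw 0.028251364853967627
beam [0.64334103 0.39180418] [0.654309   0.08724527] len 0.30475633870038277 yaw 0.03599708600895615
base [0.50501059 0.44203447] [0.52160164 0.05124207] len 0.3911444242270612 yaw 0.04242942324933924
housing front [0.66594912 0.38958009] [0.67439208 0.10819878] len 0.28150794556876896 yaw 0.029996409690688747
```

View pics/sst.png

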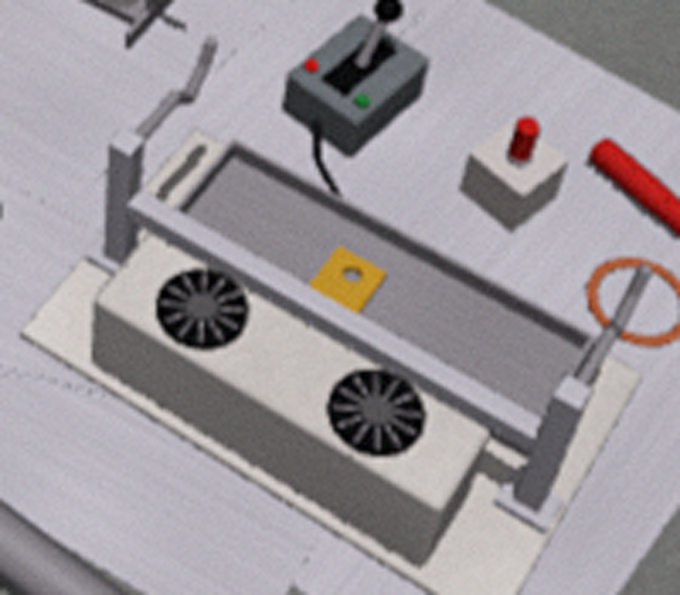

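The scene crop shows the right hook lip tip at (211,42), the left lip tip at (645,270), the tongue hole at (353,272), and the posts at (125,140) and (572,388). The dark bar at the right in the top view was a shadow.

```bash
python3 - <<'E'
from h import *
T=lambda u,v:(95+u/3.8-.4,120+v/3.8-.4); S=lambda u,v:(265+u/3.4-.4,225+v/3.4-.4)
def tri(a,b):
    A=[];r=[]
    for n,px in(("top",a),("scene",b)):
        o=ray(n,*px,1.); d=ray(n,*px,0)-o; d/=np.linalg.norm(d); M=np.eye(3)-np.outer(d,d); A.append(M); r.append(M@o)
    return np.linalg.lstsq(np.vstack(A),np.hstack(r),rcond=None)[0]
L=tri(T(61,284),S(645,270)); R=tri(T(521,263),S(211,42)); H=tri(T(308,190),S(353,272))
print("lipL",L,"lipR",R,"hole",H)
for n,l,r in(("top",T(61,284),T(521,263)),("scene",S(645,270),S(211,42))):
    A=ray(n,*l,.161);B=ray(n,*r,.161);d=A-B;print(n,A[:2],B[:2],np.hypot(*d[:2]),"yaw",np.arctan2(-d[0],d[1]),"mid",(A+B)[:2]/2)
print("hole scene",ray("scene",*S(353,272),.097),"hole top",ray("top",*T(308,190),.097))
# beam front/back edges in scene
A=ray("scene",*S(135,205),.097);B=ray("scene",*S(535,437),.097);d=B-A;print("beam yaw scene",np.arctan2(-d[0],d[1]),A,B)
E
```

```text
lipL [0.53699062 0.42676023 0.15803159] lipR [0.55360612 0.07558307 0.15923918] hole [0.6227684  0.25552076 0.09712127]
top [0.53710328 0.42437773] [0.55358235 0.07496804] 0.3497980794912104 yaw 0.0471276829156883 mid [0.54534282 0.24967289]
scene [0.53849089 0.42809223] [0.55471272 0.07679476] 0.3516718052722761 yaw 0.04614413101293828 mid [0.54660181 0.2524435 ]
hole scene [0.62254278 0.25568773 0.097     ] hole top [0.62291332 0.2553374  0.097     ]
beam yaw scene 0.04445934774854589 [0.67351063 0.09708023 0.097     ] [0.65902198 0.42275082 0.097     ]
```

>>> jog_arm(hand=[0,0,0,0,0], travel=[[0,0,0.015],[0,0,0.03],[0,0,0.035],[0,0,0.03],[0,0,0.017]], yaw=[0,0,0,0,0])

```text
time_s: 17.23
position: [0.4522, -0.2157, 0.2195]
tool_rot: [[-0.075, 0.997, 0.001], [0.997, 0.075, -0.001], [-0.001, 0.001, -1.0]]
ft_force: [0.8, -0.3, -7.7]
grip_width: 0.0106
gripper_force: 112.7
```

>>> jog_arm(hand=[0,0,0,0,0], travel=[[0.003,0.01,0],[0.005,0.02,0],[0.008,0.03,0],[0.009,0.035,0],[0.009,0.035,0]], yaw=[0,-0.005,-0.005,-0.005,-0.005])

```text
time_s: 17.85
position: [0.4858, -0.0837, 0.2169]
tool_rot: [[-0.055, 0.998, -0.002], [0.999, 0.055, 0.001], [0.001, -0.002, -1.0]]
ft_force: [0.6, 0.1, -7.7]
grip_width: 0.0105
gripper_force: 112.7
```

>>> jog_arm(hand=[0,0,0,0,0], travel=[[0.009,0.035,0],[0.009,0.035,0],[0.009,0.035,0],[0.009,0.035,0],[0.009,0.035,0]], yaw=[-0.005,-0.004,0,0,0])

```text
time_s: 18.48
position: [0.5306, 0.0913, 0.2167]
tool_rot: [[-0.046, 0.999, -0.003], [0.999, 0.046, 0.0], [0.001, -0.003, -1.0]]
ft_force: [0.4, -0.2, -7.9]
grip_width: 0.0103
gripper_force: 112.7
```

>>> jog_arm(hand=[0,0,0,0,0], travel=[[0.009,0.035,0],[0.009,0.035,0],[0.009,0.035,0],[0.008,0.033,0],[0.007,0.025,0]], yaw=[0,0,0,0,0])

```text
time_s: 19.1
position: [0.5724, 0.2543, 0.2163]
tool_rot: [[-0.047, 0.999, -0.003], [0.999, 0.047, 0.0], [0.0, -0.003, -1.0]]
ft_force: [1.0, -0.1, -7.1]
grip_width: 0.0101
gripper_force: 116.8
```

>>> jog_arm(hand=[0,0,0,0,0], travel=[[0,0,0],[0,0,0],[0,0,0],[0,0,0],[0,0,0]], yaw=[0,0,0,0,0])

```text
time_s: 19.73
position: [0.5731, 0.2521, 0.2184]
tool_rot: [[-0.046, 0.999, 0.0], [0.999, 0.046, 0.0], [0.0, 0.0, -1.0]]
ft_force: [-0.7, -0.8, -7.3]
grip_width: 0.0102
gripper_force: 116.6
```

```bash
python3 - <<'E'
from h import *
o=env.observe(); print(o["position"],o["tool_rot"],o["grip_width"])
crop("scene","s4.png",270,170,470,370,3)
crop("top","t4.png",95,90,255,245,3.8)
E
```

```text
[0.5730807  0.25211043 0.21841547] [[-4.55400098e-02  9.98962511e-01  9.53239890e-05]
 [ 9.98962515e-01  4.55400052e-02  5.02382566e-05]
 [ 4.58450800e-05  9.75129425e-05 -9.99999994e-01]] 0.010160211620975225
```

View pics/s4.png

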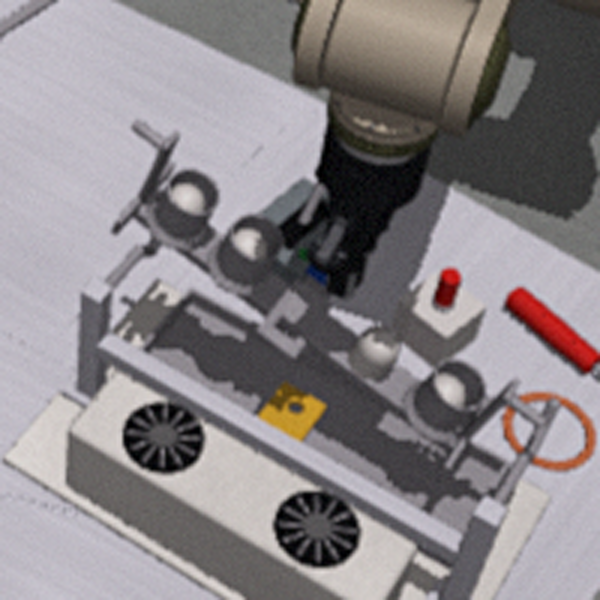

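View pics/t4.png

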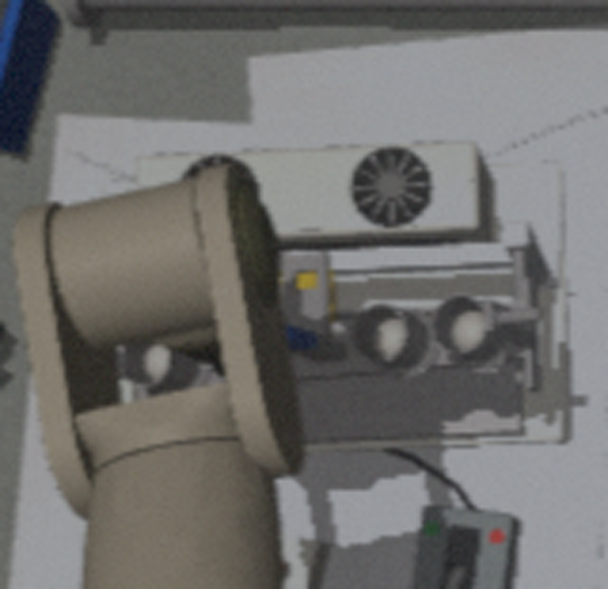

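The rack is held level above the station. Scene crop shows the lug tips at about (137,125) right and (552,408) left, with the lips below them at (152,245) and (552,410). I'll check the projected predictions against these.

```bash
python3 - <<'E'
from h import *
o=env.observe(); t=o["position"]; th=.046; ex=np.array([np.cos(th),np.sin(th),0]);ey=np.array([-np.sin(th),np.cos(th),0])
O=np.array([t[0],t[1]+.0007,t[2]-.0885])
for nm,y in(("Rtip",-.1915),("Rstrap",-.165),("Ltip",.1915),("Lstrap",.165)):
    u,v=proj("scene",O+y*ey+[0,0,.085]); print(nm,(u-270)*3,(v-170)*3)
for nm,y in(("pegR1",-.128),("pegR2",-.0655),("pegL2",.0655)):
    u,v=proj("scene",O+y*ey+[0,0,.039]); print(nm,(u-270)*3,(v-170)*3, "top",[(a-b)*3.8 for a,b in zip(proj("top",O+y*ey+[0,0,.039]),(95,90))])
E
```

```text
Rtip 140.69559961819516 167.95907228025334
Rstrap 167.58576236174753 181.95274778036563
Ltip 575.0525758284398 393.9990049598571
Lstrap 541.4944314005274 376.53530315973677
pegR1 201.09398173627488 238.56069402496254 top [np.float64(452.6872227396068), np.float64(340.6930685634331)]
pegR2 265.9121680126562 273.0181354085933 top [np.float64(370.2290259934457), np.float64(344.3587093480277)]
pegL2 409.881838310975 349.55261994619343 top [np.float64(197.30131733255706), np.float64(352.0461302069291)]
```

```bash
python3 - <<'E'
import cv2
im=cv2.imread("pics/s4.png"); a=im[100:260,90:250]; b=im[360:520,440:600]
cv2.imwrite("pics/s4b.png",cv2.resize(cv2.hconcat([a,b]),None,fx=2.4,fy=2.4,interpolation=cv2.INTER_CUBIC))
E
```

```text
(no output)
```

View pics/s4b.png

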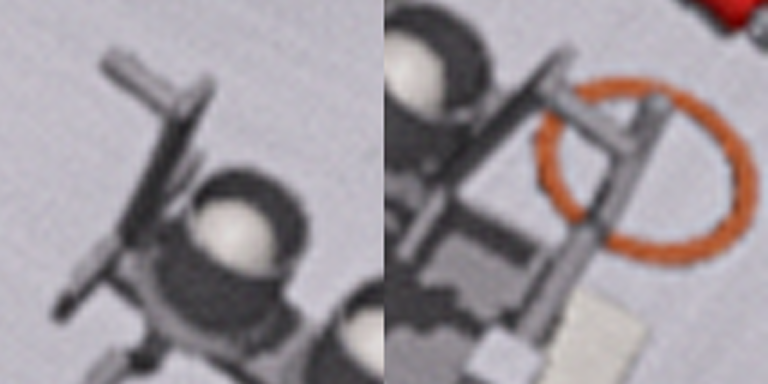

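```bash
cat >> h.py <<'E'
def tri(a,b):
    A=[];r=[]
    for n,px in(("top",a),("scene",b)):
        o=ray(n,*px,1.); d=ray(n,*px,0)-o; d/=np.linalg.norm(d); M=np.eye(3)-np.outer(d,d); A.append(M); r.append(M@o)
    x=np.linalg.lstsq(np.vstack(A),np.hstack(r),rcond=None)[0]; return np.round(x,4)
E
python3 - <<'E'
from h import *
o=env.observe(); print(o["position"],o["wrist_torque"],o["ft_force"])
T=lambda u,v:(95+u/3.8-.4,90+v/3.8-.4); S=lambda u,v:(270+u/3-.4,170+v/3-.4)
for n,a,b in(("R1",(466,330),(187,197)),("R2",(393,335),(250,243)),("L1",(157,363),(450,386))): print(n,tri(T(*a),S(*b)))
E
```

```text
[0.57307991 0.25221296 0.21839025] [0.21308629 0.03246719 0.02241274] [-0.29986759  0.05844958 -7.15015951]
R1 [0.581  0.1084 0.2122]
R2 [0.5788 0.1673 0.196 ]
L1 [0.5662 0.3557 0.1502]
```

The triangulated pegs show the rack has tilted about 14° in the grip. Its +y foot was carried over the right hook too low and struck it. All the nipples are still on. I'll lift clear, set the rack back on the bench where it stood, let it level there and regrip.

>>> jog_arm(hand=[0,0,0,0,0], travel=[[0,0,0.01],[0,0,0.025],[0,0,0.035],[0,0,0.03],[0,0,0.02]], yaw=[0,0,0,0,0], grip_force=120)

```text
time_s: 20.45
position: [0.5731, 0.2524, 0.3409]
tool_rot: [[-0.046, 0.999, 0.003], [0.999, 0.046, 0.001], [0.0, 0.003, -1.0]]
ft_force: [0.5, 0.2, -7.9]
grip_width: 0.0101
gripper_force: 117.9
```

>>> jog_arm(hand=[0,0,0,0,0], travel=[[-0.003,-0.01,0],[-0.005,-0.02,0],[-0.007,-0.028,0],[-0.009,-0.035,0],[-0.009,-0.035,0]], yaw=[0,0,0,0,0])

```text
time_s: 21.08
position: [0.5391, 0.1228, 0.3373]
tool_rot: [[-0.046, 0.999, -0.002], [0.999, 0.046, -0.0], [-0.0, -0.002, -1.0]]
ft_force: [0.5, -0.2, -6.7]
grip_width: 0.0102
gripper_force: 117.9
```

>>> jog_arm(hand=[0,0,0,0,0], travel=[[-0.009,-0.035,0],[-0.009,-0.035,0],[-0.009,-0.035,0],[-0.009,-0.035,0],[-0.009,-0.035,0]], yaw=[0.005,0.005,0.005,0.005,0.005])

```text
time_s: 21.7
position: [0.4937, -0.0519, 0.3375]
tool_rot: [[-0.071, 0.997, -0.002], [0.997, 0.071, 0.0], [0.0, -0.002, -1.0]]
ft_force: [0.7, 0.3, -6.1]
grip_width: 0.0099
gripper_force: 118.1
```

>>> jog_arm(hand=[0,0,0,0,0], travel=[[-0.009,-0.035,0],[-0.009,-0.035,0],[-0.009,-0.035,0],[-0.009,-0.035,0],[-0.005,-0.02,0]], yaw=[0,0,0,0,0])

```text
time_s: 22.32
position: [0.4526, -0.212, 0.3373]
tool_rot: [[-0.069, 0.998, -0.002], [0.998, 0.069, 0.001], [0.001, -0.002, -1.0]]
ft_force: [-0.2, 1.0, -6.9]
grip_width: 0.01
gripper_force: 117.9
```

>>> jog_arm(hand=[0,0,0,0,0], travel=[[-0.002,-0.007,0],[0,0,0],[0,0,0],[0,0,0],[0,0,0]], yaw=[0,0,0,0,0])

```text
time_s: 22.95
position: [0.4522, -0.2172, 0.3384]
tool_rot: [[-0.072, 0.997, 0.0], [0.997, 0.072, 0.0], [-0.0, 0.0, -1.0]]
ft_force: [0.2, 0.6, -7.7]
grip_width: 0.0105
gripper_force: 118.3
```

```bash
python3 - <<'E'
from h import *
o=env.observe(); print(o["position"],o["wrist_torque"],o["ft_force"])
crop("scene","s5.png",190,100,350,240,4)
crop("top","t5.png",250,150,410,270,3.8)
a=cv2.imread("pics/s5.png")
E
```

```text
[ 0.45219198 -0.21718469  0.33835791] [ 0.14087997  0.0298416  -0.07602444] [ 0.16534714  0.63917218 -7.71682933]
```

View pics/s5.png

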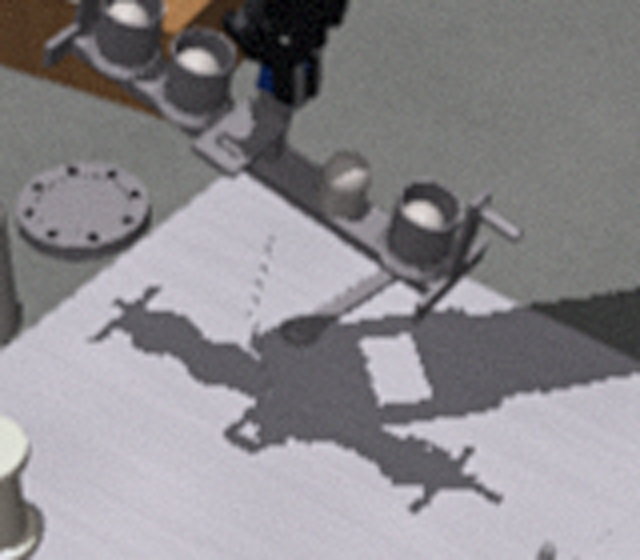

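All three nipples are still on, at crop px (130,30), (200,70) and (425,225), and the bench below is clear. Lowering.

>>> jog_arm(hand=[0,0,0,0,0], travel=[[0,0.002,-0.03],[0,0,-0.045],[0,0,-0.045],[0,0,-0.045],[0,0,-0.025]], yaw=[0,0,0,0,0])

```text
time_s: 23.68
position: [0.4516, -0.2151, 0.1463]
tool_rot: [[-0.071, 0.997, -0.002], [0.997, 0.071, 0.002], [0.002, -0.002, -1.0]]
ft_force: [0.2, 0.4, -6.7]
grip_width: 0.0104
gripper_force: 118.2
```

>>> jog_arm(hand=[0,0,0,0,0], travel=[[0,0,-0.005],[0,0,-0.005],[0,0,-0.005],[0,0,-0.005],[0,0,-0.005]], yaw=[0,0,0,0,0])

```text
time_s: 24.3
position: [0.4528, -0.2166, 0.1242]
tool_rot: [[-0.071, 0.997, 0.002], [0.997, 0.071, -0.003], [-0.003, 0.002, -1.0]]
ft_force: [0.8, -1.5, -5.1]
grip_width: 0.0103
gripper_force: 118.0
```

>>> jog_arm(hand=[0,0,0,0,0], travel=[[0,0,-0.003],[0,0,-0.003],[0,0,-0.003],[0,0,-0.003],[0,0,-0.003]], yaw=[0,0,0,0,0])

```text
time_s: 24.92
position: [0.4522, -0.2158, 0.1084]
tool_rot: [[-0.071, 0.997, 0.001], [0.997, 0.071, -0.001], [-0.001, 0.0, -1.0]]
ft_force: [1.4, -4.1, 0.1]
grip_width: 0.01
gripper_force: 117.7
```

>>> jog_arm(hand=[0,0,0,0,0], travel=[[0,0,-0.003],[0,0,-0.003],[0,0,-0.003],[0,0,-0.003],[0,0,-0.002]], yaw=[0,0,0,0,0])

```text
time_s: 25.55
position: [0.452, -0.2155, 0.094]
tool_rot: [[-0.071, 0.997, -0.0], [0.997, 0.071, 0.0], [0.0, -0.0, -1.0]]
ft_force: [1.8, -1.8, -3.0]
grip_width: 0.0102
gripper_force: 117.6
```

>>> jog_arm(hand=[0,0,0,0,0], travel=[[0,0,-0.002],[0,0,-0.001],[0,0,-0.001],[0,0,-0.001],[0,0,0]], yaw=[0,0,0,0,0])

```text
time_s: 26.18
position: [0.4521, -0.2156, 0.0921]
tool_rot: [[-0.072, 0.997, 0.002], [0.997, 0.072, -0.002], [-0.002, 0.001, -1.0]]
ft_force: [-9.2, 2.3, 30.2]
grip_width: 0.0101
gripper_force: 122.9
```

```bash
python3 - <<'E'
from h import *
o=env.observe(); print(o["position"],o["wrist_torque"],o["ft_force"])
S=env.get_image("scene")[:,:,::-1]; T=env.get_image("top")[:,:,::-1]
for i,I in(("scene",S),("top",T)): cv2.imwrite("pics/l_"+i+".png",I)
cv2.imwrite("pics/s6.png",cv2.resize(S[140:260,190:350],None,fx=4,fy=4,interpolation=cv2.INTER_CUBIC))
E
```

```text
[ 0.45214404 -0.21560496  0.09206454] [1.02153998 1.45997023 0.10878705] [-9.23684466  2.30483283 30.20414754]
```

View pics/s6.png

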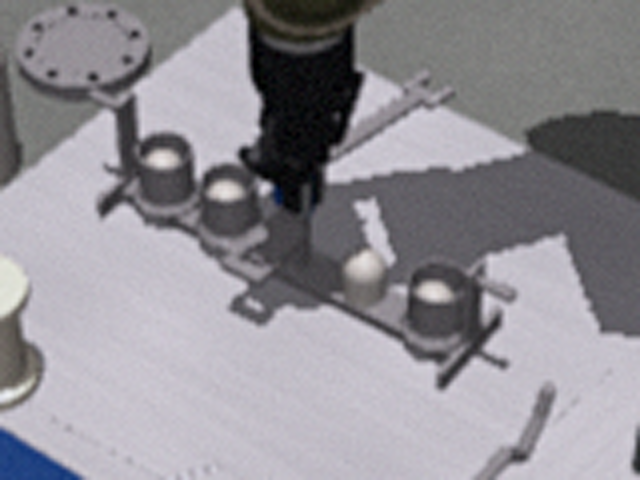

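The rack is level on the bench with its nipples on; their bores are at crop px (165,160), (228,190) and (437,290). Releasing, lifting off and re-measuring.

>>> jog_arm(hand=[0,0.05,0.05,0.05,0.05], travel=[[0,0,0.003],[0,0,0],[0,0,0],[0,0,0],[0,0,0]], yaw=[0,0,0,0,0])

```text
time_s: 26.9
position: [0.4521, -0.2156, 0.0922]
tool_rot: [[-0.071, 0.997, -0.0], [0.997, 0.071, 0.0], [0.0, -0.0, -1.0]]
ft_force: [-0.9, -0.2, 0.7]
grip_width: 0.0502
gripper_force: 0.0
```

>>> jog_arm(hand=[0.05,0.05,0.05,0.05,0.05], travel=[[0,0,0.02],[0,0,0.04],[0,0,0.05],[0,0.02,0.05],[0,0.04,0.02]], yaw=[0,0,0,0,0])

```text
time_s: 27.52
position: [0.4526, -0.156, 0.2749]
tool_rot: [[-0.069, 0.998, 0.004], [0.998, 0.069, -0.003], [-0.003, 0.004, -1.0]]
ft_force: [-0.3, 0.8, -0.7]
grip_width: 0.0499
gripper_force: 0.0
```

>>> jog_arm(hand=[0.05,0.05,0.05,0.05,0.05], travel=[[0,0.06,0],[0,0.06,0],[0,0.06,0],[0,0.06,0],[0,0.05,0]], yaw=[0,0,0,0,0])

```text
time_s: 28.15
position: [0.4516, 0.1365, 0.2724]
tool_rot: [[-0.072, 0.997, 0.0], [0.997, 0.072, 0.0], [0.0, 0.0, -1.0]]
ft_force: [0.3, -0.9, 0.1]
grip_width: 0.0503
gripper_force: 0.0
```

```bash
python3 - <<'E'
from h import *
o=env.observe(); print(o["position"])
S=env.get_image("scene")[:,:,::-1]; T=env.get_image("top")[:,:,::-1]
for i,I in(("scene",S),("top",T)): cv2.imwrite("pics/l_"+i+".png",I)
H=cv2.cvtColor(T,cv2.COLOR_BGR2HSV).astype(int);HS=cv2.cvtColor(S,cv2.COLOR_BGR2HSV).astype(int)
blobs("top",T,(abs(H[:,:,0]-110)<15)&(H[:,:,1]>120),(310,205,350,245),8,.1)
blobs("scene",S,(abs(HS[:,:,0]-112)<15)&(HS[:,:,1]>120),(250,170,285,210),8,.086)
cv2.imwrite("pics/t6.png",cv2.resize(T[175:265,258:408],None,fx=4,fy=4,interpolation=cv2.INTER_CUBIC))
E
```

```text
[0.45163302 0.13652926 0.27240412]
top bbc 332.5 225.5 wh [10  4] A 27 P [ 0.4518 -0.2224  0.1   ] cen [ 0.4508 -0.223   0.1   ]
scene bbc 263.0 187.5 wh [ 9 14] A 99 P [ 0.4541 -0.2228  0.086 ] cen [ 0.4525 -0.2242  0.086 ]
```

View pics/t6.png

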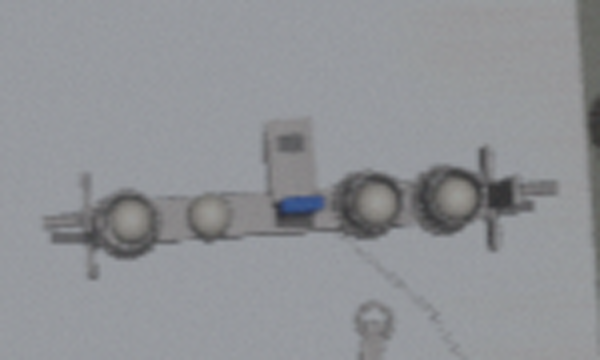

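The top view shows the rack shifted about 9 mm toward −y (pegs at crop px 131, 209, 374 and 455), still level and fully loaded. That uses up my picture views, so from here I go by measured numbers. Regripping at y ≈ −0.2238.

>>> jog_arm(hand=[0.05,0.05,0.05,0.05,0.05], travel=[[0,-0.06,0],[0,-0.06,0],[0,-0.06,0],[0,-0.06,0],[0,-0.06,0]], yaw=[0,0,0,0,0])

```text
time_s: 28.88
position: [0.4514, -0.1682, 0.2724]
tool_rot: [[-0.07, 0.998, 0.0], [0.998, 0.07, -0.0], [-0.0, 0.0, -1.0]]
ft_force: [1.9, -0.5, 0.7]
grip_width: 0.0499
gripper_force: 0.0
```

>>> jog_arm(hand=[0.05,0.05,0.05,0.05,0.05], travel=[[0.0005,-0.06,-0.05],[0,0,-0.06],[0,0,-0.04],[0,0,-0.02],[0,0,-0.012]], yaw=[0,0,0,0,0])

```text
time_s: 29.5
position: [0.452, -0.2141, 0.0994]
tool_rot: [[-0.07, 0.998, -0.001], [0.998, 0.07, 0.001], [0.001, -0.001, -1.0]]
ft_force: [0.7, -0.2, -0.3]
grip_width: 0.0498
gripper_force: 0.0
```

>>> jog_arm(hand=[0.05,0.03,0.0,0,0], travel=[[0,0,-0.002],[0,0,0],[0,0,0],[0,0,0],[0,0,0]], yaw=[0,0,0,0,0])

```text
time_s: 30.12
position: [0.4524, -0.2138, 0.0991]
tool_rot: [[-0.071, 0.997, 0.0], [0.997, 0.071, -0.001], [-0.001, 0.0, -1.0]]
ft_force: [-3.3, -0.6, 5.9]
grip_width: 0.0095
gripper_force: 117.4
```

>>> jog_arm(hand=[0,0,0,0,0], travel=[[0,0,0],[0,0,0],[0,0,0],[0,0,0],[0,0,0]], yaw=[0,0,0,0,0])

```text
time_s: 30.75
position: [0.4524, -0.2138, 0.0991]
tool_rot: [[-0.071, 0.997, 0.0], [0.997, 0.071, -0.001], [-0.001, 0.0, -1.0]]
ft_force: [-3.8, -0.5, 6.0]
grip_width: 0.0093
gripper_force: 117.4
```

>>> jog_arm(hand=[0.05,0.05,0.05,0.05,0.05], travel=[[0,0,0],[0,0,0],[0,-0.005,-0.006],[0,-0.005,-0.005],[0,0,0]], yaw=[0,0,0,0,0])

```text
time_s: 31.38
position: [0.4523, -0.224, 0.0867]
tool_rot: [[-0.07, 0.998, -0.001], [0.998, 0.07, 0.001], [0.001, -0.001, -1.0]]
ft_force: [0.4, -0.4, 0.8]
grip_width: 0.0501
gripper_force: 0.0
```

>>> jog_arm(hand=[0.03,0,0,0,0], travel=[[0,0,0],[0,0,0],[0,0,0],[0,0,0],[0,0,0]], yaw=[0,0,0,0,0])

```text
time_s: 32.0
position: [0.4527, -0.2236, 0.0876]
tool_rot: [[-0.071, 0.997, 0.001], [0.997, 0.071, -0.0], [-0.0, 0.001, -1.0]]
ft_force: [1.2, 3.0, 4.3]
grip_width: 0.0107
gripper_force: 117.4
```

>>> jog_arm(hand=[0,0,0,0,0], travel=[[0,0,0],[0,0,0],[0,0,0],[0,0,0],[0,0,0]], yaw=[0,0,0,0,0])

```text
time_s: 32.62
position: [0.4527, -0.2236, 0.0876]
tool_rot: [[-0.071, 0.997, 0.001], [0.997, 0.071, -0.0], [-0.0, 0.001, -1.0]]
ft_force: [1.9, 2.5, 5.5]
grip_width: 0.0106
gripper_force: 117.5
```

>>> jog_arm(hand=[0,0,0,0,0], travel=[[0,0,0.01],[0,0,0.025],[0,0,0.035],[0,0,0.04],[0,0,0.04]], yaw=[0,0,0,0,0])

```text
time_s: 33.25
position: [0.4516, -0.2232, 0.2379]
tool_rot: [[-0.071, 0.997, -0.003], [0.997, 0.071, 0.002], [0.002, -0.002, -1.0]]
ft_force: [0.0, -1.3, -7.8]
grip_width: 0.0105
gripper_force: 117.5
```

>>> jog_arm(hand=[0,0,0,0,0], travel=[[0,0,0.03],[0,0,0.02],[0.003,0.012,0],[0.005,0.02,0],[0.0075,0.028,0]], yaw=[0,0,-0.005,-0.005,-0.005])

```text
time_s: 33.88
position: [0.4674, -0.1622, 0.2855]
tool_rot: [[-0.055, 0.998, -0.003], [0.998, 0.055, 0.002], [0.002, -0.003, -1.0]]
ft_force: [0.8, 0.5, -7.3]
grip_width: 0.0104
gripper_force: 117.5
```

>>> jog_arm(hand=[0,0,0,0,0], travel=[[0.009,0.035,0],[0.009,0.035,0],[0.009,0.035,0],[0.009,0.035,0],[0.009,0.035,0]], yaw=[-0.005,-0.005,0,0,0])

```text
time_s: 34.5
position: [0.5122, 0.0134, 0.2855]
tool_rot: [[-0.046, 0.999, -0.004], [0.999, 0.046, 0.001], [0.001, -0.004, -1.0]]
ft_force: [0.7, 0.3, -6.6]
grip_width: 0.0105
gripper_force: 117.5
```

>>> jog_arm(hand=[0,0,0,0,0], travel=[[0.009,0.035,0],[0.009,0.035,0],[0.009,0.035,0],[0.009,0.035,0],[0.009,0.035,0]], yaw=[0,0,0,0,0])

```text
time_s: 35.12
position: [0.5571, 0.1882, 0.2852]
tool_rot: [[-0.046, 0.999, -0.004], [0.999, 0.046, -0.0], [-0.0, -0.004, -1.0]]
ft_force: [0.3, -0.4, -7.1]
grip_width: 0.0107
gripper_force: 117.5
```

>>> jog_arm(hand=[0,0,0,0,0], travel=[[0.0075,0.032,0],[0.006,0.022,0],[0.002,0.012,0],[0,0,0],[0,0,0]], yaw=[0,0,0,0,0])

```text
time_s: 35.75
position: [0.5732, 0.2516, 0.287]
tool_rot: [[-0.045, 0.999, -0.001], [0.999, 0.045, -0.001], [-0.001, -0.001, -1.0]]
ft_force: [0.7, -0.5, -7.5]
grip_width: 0.0105
gripper_force: 117.6
```

```bash
python3 - <<'E'
from h import *
o=env.observe(); t=o["position"]; print(t,o["tool_rot"][:,1],o["wrist_torque"],o["ft_force"])
S=env.get_image("scene")[:,:,::-1]; T=env.get_image("top")[:,:,::-1]
for i,I in(("scene",S),("top",T)): cv2.imwrite("pics/k_"+i+".png",I)
th=.046; ey=np.array([-np.sin(th),np.cos(th),0]); O=np.array([t[0],t[1]-.0002,t[2]-.0876])
# bright pegs near predicted spots
for n,I in(("scene",S),("top",T)):
  g=cv2.GaussianBlur(cv2.cvtColor(I,cv2.COLOR_BGR2GRAY),(0,0),1.2)
  for y in(-.128,-.0655,.0655,.128):
    u,v=proj(n,O+y*ey+[0,0,.045]); a=int(round(u));b=int(round(v)); w=g[b-7:b+8,a-7:a+8].astype(float)
    m=w>w.max()-35; yy,xx=np.nonzero(m); print(n,y,"pred",round(u,1),round(v,1),"bright",round(a-7+xx.mean(),1),round(b-7+yy.mean(),1),w.max(),m.sum())
E
```

```text
[0.57324622 0.25163999 0.28700455] [ 9.98976549e-01  4.52228752e-02 -8.63554496e-04] [0.1908341  0.02810357 0.0249652 ] [ 0.71266891 -0.53877879 -7.48991098]
scene -0.128 pred 339.1 228.9 bright 339.3 227.8 206.0 29
scene -0.0655 pred 361.7 240.4 bright 359.8 237.9 138.0 14
scene 0.0655 pred 411.9 266.2 bright 412.5 265.2 207.0 65
scene 0.128 pred 437.4 279.3 bright 437.8 277.8 204.0 32
top -0.128 pred 210.2 174.7 bright 210.1 174.7 149.0 68
top -0.0655 pred 187.1 175.7 bright 188.4 174.6 110.0 102
top 0.0655 pred 138.5 177.9 bright 139.0 179.7 129.0 79
top 0.128 pred 115.3 178.9 bright 117.5 178.5 135.0 41
```

>>> jog_arm(hand=[0,0,0,0,0], travel=[[0,0.001,-0.015],[0,0,-0.025],[0,0,-0.03],[0,0,-0.025],[0,0,-0.015]], yaw=[0,0,0,0,0])

```text
time_s: 36.48
position: [0.5729, 0.253, 0.1752]
tool_rot: [[-0.046, 0.999, -0.003], [0.999, 0.046, -0.001], [-0.001, -0.003, -1.0]]
ft_force: [0.3, -0.5, -6.2]
grip_width: 0.0103
gripper_force: 117.7
```

>>> jog_arm(hand=[0,0,0,0,0], travel=[[0,0,-0.008],[0,0,-0.006],[0,0,-0.006],[0,0,-0.004],[0,0,-0.003]], yaw=[0,0,0,0,0])

```text
time_s: 37.1
position: [0.5735, 0.2534, 0.1503]
tool_rot: [[-0.046, 0.999, 0.0], [0.999, 0.046, 0.0], [0.0, 0.0, -1.0]]
ft_force: [-0.4, -0.1, -6.5]
grip_width: 0.0106
gripper_force: 117.8
```

>>> jog_arm(hand=[0,0,0,0,0], travel=[[0,0,-0.003],[0,0,-0.003],[0,0,-0.002],[0,0,-0.002],[0,0,-0.001]], yaw=[0,0,0,0,0])

```text
time_s: 37.72
position: [0.5735, 0.2534, 0.1392]
tool_rot: [[-0.046, 0.999, -0.0], [0.999, 0.046, -0.0], [-0.0, -0.0, -1.0]]
ft_force: [-0.1, -0.0, -6.6]
grip_width: 0.0107
gripper_force: 117.8
```

>>> jog_arm(hand=[0,0,0,0,0], travel=[[0,0,-0.001],[0,0,0],[0,0,0],[0,0,0],[0,0,0]], yaw=[0,0,0,0,0])

```text
time_s: 38.35
position: [0.5735, 0.2534, 0.1383]
tool_rot: [[-0.046, 0.999, 0.0], [0.999, 0.046, -0.0], [-0.0, 0.0, -1.0]]
ft_force: [-0.0, -0.5, -6.6]
grip_width: 0.0106
gripper_force: 117.7
```

>>> jog_arm(hand=[0,0,0,0,0], travel=[[0,0,-0.001],[0,0,0],[0,0,-0.001],[0,0,0],[0,0,0]], yaw=[0,0,0,0,0])

```text
time_s: 38.98
position: [0.5738, 0.2535, 0.1372]
tool_rot: [[-0.046, 0.999, 0.002], [0.999, 0.046, 0.0], [0.0, 0.002, -1.0]]
ft_force: [-0.6, -1.0, 4.4]
grip_width: 0.0108
gripper_force: 119.1
```

```bash
python3 - <<'E'
from h import *
o=env.observe(); t=o["position"]; print(t,o["wrist_torque"],o["ft_force"])
S=env.get_image("scene")[:,:,::-1]
th=.046; ey=np.array([-np.sin(th),np.cos(th),0]); O=np.array([t[0],t[1]-.0002,t[2]-.0876])
g=cv2.GaussianBlur(cv2.cvtColor(S,cv2.COLOR_BGR2GRAY),(0,0),1.2)
for y in(-.128,.0655,.128):
    u,v=proj("scene",O+y*ey+[0,0,.045]); a=int(round(u));b=int(round(v)); w=g[b-7:b+8,a-7:a+8].astype(float)
    m=w>w.max()-35; yy,xx=np.nonzero(m); print(y,"pred",round(u,1),round(v,1),"bright",round(a-7+xx.mean(),1),round(b-7+yy.mean(),1),w.max(),m.sum())
E
```

```text
[0.57377719 0.2534523  0.1371727 ] [-0.19695738  0.20424323  0.0377643 ] [-0.56589106 -1.04060331  4.42112424]
-0.128 pred 334.6 268.3 bright 334.8 267.5 204.0 28
0.0655 pred 401.3 304.9 bright 403.4 303.0 204.0 92
0.128 pred 424.4 317.6 bright 424.6 316.6 203.0 34
```

>>> jog_arm(hand=[0.02,0.05,0.05,0.05,0.05], travel=[[0,0,0],[0,0,0],[0,0,0],[0,0,0],[0,0,0.02]], yaw=[0,0,0,0,0])

```text
time_s: 39.65
position: [0.5729, 0.2532, 0.1551]
tool_rot: [[-0.046, 0.999, -0.003], [0.999, 0.046, -0.001], [-0.001, -0.003, -1.0]]
ft_force: [0.1, -0.2, -0.0]
grip_width: 0.05
gripper_force: 0.0
```

>>> jog_arm(hand=[0.05,0.05,0.05,0.05,0.05], travel=[[0,0,0.04],[0,0,0.05],[-0.04,0.008,0.01],[-0.04,0.008,0],[-0.04,0.008,0]], yaw=[0,0,0.157,0.157,0.157])

```text
time_s: 40.28
position: [0.4522, 0.2775, 0.2564]
tool_rot: [[-0.499, 0.867, 0.0], [0.867, 0.499, 0.0], [-0.0, 0.0, -1.0]]
ft_force: [0.0, 0.3, 0.3]
grip_width: 0.0502
gripper_force: 0.0
```

>>> jog_arm(hand=[0.05,0.05,0.05,0.05,0.05], travel=[[-0.038,0.009,0],[0,0,0],[0,0,0],[0,0,0],[0,0,0]], yaw=[0.157,0.157,0.157,0.157,0.157])

```text
time_s: 40.9
position: [0.4154, 0.2864, 0.2563]
tool_rot: [[-0.965, 0.261, 0.0], [0.261, 0.965, -0.0], [-0.0, -0.0, -1.0]]
ft_force: [-0.1, -0.2, -0.3]
grip_width: 0.0503
gripper_force: 0.0
```

>>> jog_arm(hand=[0.05,0.05,0.05,0.05,0.05], travel=[[0,0,0],[0,0,0],[0,0,0],[0,0,0],[0,0,0]], yaw=[0.157,0.157,0,0,0])

```text
time_s: 41.52
position: [0.4155, 0.2864, 0.2563]
tool_rot: [[-0.999, -0.043, 0.0], [-0.043, 0.999, 0.0], [-0.0, 0.0, -1.0]]
ft_force: [-0.7, -0.4, -0.1]
grip_width: 0.0497
gripper_force: 0.0
```

```bash
python3 - <<'E'
from h import *
o=env.observe(); t=o["position"]; print(t,o["tool_rot"][:,1],o["ft_force"])
S=env.get_image("scene")[:,:,::-1];T=env.get_image("top")[:,:,::-1]
cv2.imwrite("pics/m_s.png",S);cv2.imwrite("pics/m_t.png",T)
H=cv2.cvtColor(S,cv2.COLOR_BGR2HSV).astype(int)
red=((H[:,:,0]<8)|(H[:,:,0]>172))&(H[:,:,1]>130)
blobs("scene",S,red,(400,245,440,290),8,.072)
O=np.array([.573,.253,.05]);th=.046; ey=np.array([-np.sin(th),np.cos(th),0])
for n,I in(("scene",S),("top",T)):
  g=cv2.GaussianBlur(cv2.cvtColor(I,cv2.COLOR_BGR2GRAY),(0,0),1.2)
  for y in(-.128,.0655,.128):
    u,v=proj(n,O+y*ey+[0,0,.045]); a=int(round(u));b=int(round(v)); w=g[b-7:b+8,a-7:a+8].astype(float)
    m=w>w.max()-35; yy,xx=np.nonzero(m); print(n,y,"pred",round(u,1),round(v,1),"bright",round(a-7+xx.mean(),1),round(b-7+yy.mean(),1),w.max(),m.sum())
# yellow visible through slot
for n,I in(("scene",S),("top",T)):
  H=cv2.cvtColor(I,cv2.COLOR_BGR2HSV).astype(int); blobs(n,I,(abs(H[:,:,0]-25)<8)&(H[:,:,1]>110),(340,285,395,325) if n=="scene" else (160,150,195,190),3,.097)
E
```

```text
[0.41547797 0.28638185 0.25633768] [-4.34762574e-02  9.99054460e-01  1.10977270e-05] [-0.73284953 -0.43916229 -0.05333663]
scene bbc 419.0 265.5 wh [ 9 12] A 73 P [0.4135 0.2876 0.072 ] cen [0.4135 0.2867 0.072 ]
scene -0.128 pred 334.7 268.0 bright 335.0 267.3 206.0 32
scene 0.0655 pred 401.3 304.5 bright 402.7 302.4 206.0 99
scene 0.128 pred 424.5 317.2 bright 425.0 316.3 205.0 32
top -0.128 pred 218.0 183.9 bright 218.1 182.9 145.0 61
top 0.0655 pred 154.6 186.8 bright 153.6 184.9 145.0 136
top 0.128 pred 134.2 187.7 bright 133.7 187.5 145.0 50
scene bbc 368.0 303.0 wh [7 5] A 21 P [0.6192 0.2523 0.097 ] cen [0.6195 0.2521 0.097 ]
scene bbc 367.0 310.0 wh [23 13] A 79 P [0.6382 0.2614 0.097 ] cen [0.6395 0.2628 0.097 ]
top bbc 175.5 161.5 wh [12  2] A 23 P [0.6482 0.2566 0.097 ] cen [0.6481 0.2559 0.097 ]
```

>>> jog_arm(hand=[0.05,0.05,0.05,0.05,0.05], travel=[[-0.0015,0.001,-0.045],[0,0,-0.055],[0,0,-0.045],[0,0,-0.025],[0,0,-0.009]], yaw=[0,0,0,0,0], grip_force=40)

```text
time_s: 42.25
position: [0.4136, 0.2872, 0.0762]
tool_rot: [[-0.999, -0.045, -0.002], [-0.045, 0.999, -0.001], [0.002, -0.001, -1.0]]
ft_force: [-0.2, -0.1, 0.2]
grip_width: 0.05
gripper_force: 0.0
```

>>> jog_arm(hand=[0.0,0,0,0,0], travel=[[0,0,0],[0,0,0],[0,0,0],[0,0,0],[0,0,0]], yaw=[0,0,0,0,0])

```text
time_s: 42.88
position: [0.4146, 0.2876, 0.0784]
tool_rot: [[-0.999, -0.045, 0.002], [-0.045, 0.999, 0.001], [-0.002, 0.001, -1.0]]
ft_force: [-0.9, -0.2, 5.2]
grip_width: 0.0177
gripper_force: 39.4
```

>>> jog_arm(hand=[0.0,0,0,0,0], travel=[[0,0,0],[0,0,0],[0,0,0],[0,0,0],[0,0,0]], yaw=[0,0,0,0,0])

```text
time_s: 43.5
position: [0.4146, 0.2876, 0.0784]
tool_rot: [[-0.999, -0.045, 0.002], [-0.045, 0.999, 0.001], [-0.002, 0.001, -1.0]]
ft_force: [-0.6, -0.0, 6.4]
grip_width: 0.0178
gripper_force: 39.4
```

>>> jog_arm(hand=[0.0,0,0,0,0], travel=[[0,0,0.03],[0,0,0.05],[0,0,0.05],[0,0,0.045],[0.02,-0.003,0]], yaw=[0,0,0,0,0])

```text
time_s: 44.12
position: [0.4343, 0.285, 0.2564]
tool_rot: [[-0.999, -0.046, 0.007], [-0.046, 0.999, 0.003], [-0.007, 0.002, -1.0]]
ft_force: [0.4, -0.0, -0.7]
grip_width: 0.0178
gripper_force: 39.1
```

>>> jog_arm(hand=[0.0,0,0,0,0], travel=[[0.04,-0.006,0],[0.045,-0.007,0],[0.045,-0.007,0],[0.04,-0.006,0],[0.0185,-0.003,0]], yaw=[0,0,0,0,0])

```text
time_s: 44.75
position: [0.624, 0.2546, 0.2516]
tool_rot: [[-0.999, -0.044, -0.001], [-0.044, 0.999, -0.0], [0.001, -0.0, -1.0]]
ft_force: [-0.3, 0.6, 0.4]
grip_width: 0.0176
gripper_force: 39.1
```

>>> jog_arm(hand=[0.0,0,0,0,0], travel=[[0,0,0],[0,0,0],[0,0,-0.02],[0,0,-0.02],[0,0,0]], yaw=[0,0,0,0,0])

```text
time_s: 45.38
position: [0.6211, 0.2557, 0.2115]
tool_rot: [[-0.999, -0.046, -0.003], [-0.046, 0.999, -0.001], [0.003, -0.0, -1.0]]
ft_force: [-0.6, -0.0, -0.4]
grip_width: 0.0177
gripper_force: 39.2
```

```bash
python3 - <<'E'
from h import *
o=env.observe(); t=o["position"]; print(t,o["ft_force"],o["grip_width"])
S=env.get_image("scene")[:,:,::-1];T=env.get_image("top")[:,:,::-1]
cv2.imwrite("pics/n_s.png",S);cv2.imwrite("pics/n_t.png",T)
H=cv2.cvtColor(S,cv2.COLOR_BGR2HSV).astype(int); red=((H[:,:,0]<8)|(H[:,:,0]>172))&(H[:,:,1]>110)
tip=t-[0,0,.0734]; 
for nm,dz in(("tip",0),("collar",.047),("gripmid",.067),("griptop",.085)): print(nm,np.round(proj("scene",tip+[0,0,dz]),1))
a,b=map(int,proj("scene",tip+[0,0,.06])); blobs("scene",S,red,(a-20,b-25,a+20,b+25),4,tip[2]+.067)
g=S[b-12:b+26:2,a-10:a+11].astype(int).sum(2)//3
print(a-10,b-12); print("\n".join(" ".join("%3d"%x for x in r) for r in g))
E
```

```text
[0.62113108 0.25568431 0.21152033] [-0.57349765 -0.04086369 -0.35750541] 0.017749229808107746
tip [370.9 294.4]
collar [373.5 282.5]
gripmid [374.7 277.3]
griptop [375.7 272.4]
scene bbc 374.5 277.0 wh [10 15] A 103 P [0.6207 0.255  0.2051] cen [0.6192 0.2535 0.2051]
364 267
 45  40  17  18  12   3   9  16  10  12  15  62  98  98  83  26  15   5  10  14   8
 69  47  30   6   9  21  13   7   7  12  33  67  82  87  75  24   6  11  15  13  10
 98  79  26  19  45  59  56  20  22  38  42  38  39  38  39  29   9   9   7   7  16
 62  58  15  32  63  60  28   5  22  39  45  38  43  39  35  20   7   9  11  13  11
 46  28  14  40  67  47  10  10  22  30  44  44  43  41  29  24  12   8  19   3  15
 39  45  65  60  62  30  14  11  24  36  33  32  35  42  50  71  50  21  12  15  11
 50  68  81  72  54  17  19  28  32  37  39  38  34  34  64  62  46  12  13  12  14
 60  80  95  90  74  69  64  33  34  33  43  39  30  44  72  58  21  14  10  15  27
 68 123 176 171 153 127  68  46  41  36  35  37  34  67  64  48  12   8  19  34  37
 54  65  84 110 136 166 160  92  63  67  64  60  64  71  58  47  35  28  29  38  36
 58  62  64  60  56  63  79  71  55  61  63  53  47  47  38  36  35  37  35  39  40
 67  65  67  70  65  74  61  52  62  62  61  61  58  61  63  56  51  42  33  34  71
 68  61  69  65  66  66  55  53  60  63  60  68  71  65  63  59  56  60  57  95 174
 69  69  64  70  64  60  60  67  66  58  65  66  67  69  69  71  64  61  72 119 175
 65  69  67  62  68  65  64  65  63  70  68  72  72  69  70  65  69  69  64  66  78
 65  61  70  67  72  67  68  65  69  70  68  73  67  71  71  67  68  68  55  60  65
 64  64  71  67  70  65  69  68  65  68  72  73  70  72  64  68  59  58  62  72  74
 64  67  61  66  63  66  68  71  70  69  69  69  69  69  67  64  64  67  68  74  69
 52  63  63  64  68  66  64  66  64  69  71  63  68  65  64  67  63  69  70  68  69
```

>>> jog_arm(hand=[0.0,0,0,0,0], travel=[[0.001,0,-0.01],[0,0,-0.01],[0,0,-0.006],[0,0,0],[0,0,0]], yaw=[0,0,0,0,0])

```text
time_s: 46.1
position: [0.6236, 0.2554, 0.1866]
tool_rot: [[-0.999, -0.045, 0.0], [-0.045, 0.999, 0.0], [-0.0, 0.0, -1.0]]
ft_force: [0.4, -0.1, -0.5]
grip_width: 0.0178
gripper_force: 39.2
```

>>> jog_arm(hand=[0.0,0,0,0,0], travel=[[-0.0006,0,-0.004],[0,0,-0.004],[0,0,-0.004],[0,0,-0.004],[0,0,-0.004]], yaw=[0,0,0,0,0])

```text
time_s: 46.72
position: [0.6229, 0.2554, 0.166]
tool_rot: [[-0.999, -0.045, -0.0], [-0.045, 0.999, -0.0], [0.0, -0.0, -1.0]]
ft_force: [0.6, 0.2, -0.6]
grip_width: 0.0181
gripper_force: 39.1
```

>>> jog_arm(hand=[0.0,0,0,0,0], travel=[[0,0,-0.006],[0,0,-0.007],[0,0,-0.007],[0,0,-0.006],[0,0,-0.004]], yaw=[0,0,0,0,0])

```text
time_s: 47.35
position: [0.6229, 0.2554, 0.1359]
tool_rot: [[-0.999, -0.045, 0.0], [-0.045, 0.999, 0.0], [-0.0, 0.0, -1.0]]
ft_force: [0.2, -0.5, 0.1]
grip_width: 0.018
gripper_force: 39.2
```

>>> jog_arm(hand=[0.0,0,0,0,0], travel=[[0,0,0],[0,0,-0.001],[0,0,0],[0,0,0],[0,0,0]], yaw=[0,0,0,0,0])

```text
time_s: 47.98
position: [0.6229, 0.2554, 0.1354]
tool_rot: [[-0.999, -0.045, 0.0], [-0.045, 0.999, 0.0], [-0.0, 0.0, -1.0]]
ft_force: [0.4, 0.3, 0.4]
grip_width: 0.0179
gripper_force: 39.2
```

>>> jog_arm(hand=[0.045,0.045,0.045,0.045,0.045], travel=[[0,0,0],[0,0,0],[0,0,0],[0,0,0.02],[0,0,0.03]], yaw=[0,0,0,0,0])

```text
time_s: 48.6
position: [0.6225, 0.2553, 0.1851]
tool_rot: [[-0.999, -0.045, -0.002], [-0.045, 0.999, -0.0], [0.002, -0.0, -1.0]]
ft_force: [-0.1, -0.4, -0.6]
grip_width: 0.0451
gripper_force: 0.0
```

>>> jog_arm(hand=[0.0,0,0,0,0], travel=[[0,0,0.04],[-0.03,-0.02,0.02],[-0.05,-0.025,0],[-0.05,-0.025,0],[-0.05,-0.025,0]], yaw=[0,0,0,0,0])

```text
time_s: 49.22
position: [0.4411, 0.1597, 0.2454]
tool_rot: [[-0.999, -0.045, 0.0], [-0.045, 0.999, -0.0], [-0.0, -0.0, -1.0]]
ft_force: [-0.1, 0.1, 0.6]
grip_width: -0.0002
gripper_force: 0.0
```

```bash
python3 - <<'E'
from h import *
o=env.observe(); t=o["position"]; print(t,o["ft_force"],o["grip_width"])
S=env.get_image("scene")[:,:,::-1];T=env.get_image("top")[:,:,::-1]
cv2.imwrite("pics/p_s.png",S);cv2.imwrite("pics/p_t.png",T)
H=cv2.cvtColor(S,cv2.COLOR_BGR2HSV).astype(int); red=((H[:,:,0]<8)|(H[:,:,0]>172))&(H[:,:,1]>110)
blobs("scene",S,red,(345,275,395,325),4,.128)
P=np.array([.6227,.2555,.061])
for nm,dz in(("collar",.047),("gripbot",.049),("gripmid",.067),("griptop",.085)): print(nm,np.round(proj("scene",P+[0,0,dz]),1))
print("knob",tri((95+450/3.8-.4,120+490/3.8-.4),(265+388/3.4-.4,225+10/3.4-.4)))
A=cv2.imread("pics/scene0.png"); V=cv2.cvtColor(A,cv2.COLOR_BGR2HSV)[:,:,2]
blobs("scene",A,V<40,(365,215,395,240),10,.098)
E
```

```text
[0.44109873 0.15970722 0.24540292] [-0.09834961  0.12310228  0.60230003] -0.00022066389555734685
scene bbc 370.0 297.5 wh [ 9 14] A 95 P [0.6234 0.2561 0.128 ] cen [0.6231 0.2557 0.128 ]
collar [368.9 302. ]
gripbot [369.  301.5]
gripmid [369.9 297.2]
griptop [370.9 292.8]
knob [0.382  0.1376 0.0931]
scene bbc 379.0 227.0 wh [7 7] A 39 P [0.3832 0.1399 0.098 ] cen [0.3839 0.1399 0.098 ]
scene bbc 378.0 237.5 wh [5 4] A 12 P [0.4188 0.1584 0.098 ] cen [0.4212 0.1588 0.098 ]
```

>>> jog_arm(hand=[0.0,0,0,0,0], travel=[[-0.048,-0.009,0],[-0.048,-0.008,0],[0,0,-0.05],[0,0,-0.05],[0,0,-0.038]], yaw=[-0.06,-0.06,-0.04,0,0])

```text
time_s: 49.95
position: [0.3472, 0.1435, 0.1061]
tool_rot: [[-0.993, 0.115, 0.001], [0.115, 0.993, 0.0], [-0.001, 0.0, -1.0]]
ft_force: [0.8, -0.3, -0.3]
grip_width: -0.0001
gripper_force: 0.0
```

>>> jog_arm(hand=[0.0,0,0,0,0], travel=[[0.005,-0.0006,0],[0.01,-0.0012,0],[0.01,-0.0012,0],[0.01,-0.0012,0],[0.01,-0.0012,0]], yaw=[0,0,0,0,0])

```text
time_s: 50.58
position: [0.3929, 0.1379, 0.1078]
tool_rot: [[-0.993, 0.115, 0.001], [0.115, 0.993, 0.0], [-0.001, 0.0, -1.0]]
ft_force: [-1.4, 1.0, 1.9]
grip_width: -0.0003
gripper_force: 0.7
```

Contact at about 1 N, and the knob is moving. Continuing to the end stop.

>>> jog_arm(hand=[0.0,0,0,0,0], travel=[[0.007,-0.0008,0],[0.007,-0.0008,0],[0.006,-0.0007,0],[0.003,-0.0004,0],[0,0,0]], yaw=[0,0,0,0,0])

```text
time_s: 51.2
position: [0.4151, 0.1353, 0.1073]
tool_rot: [[-0.993, 0.115, 0.0], [0.115, 0.993, -0.0], [-0.0, 0.0, -1.0]]
ft_force: [0.2, 0.6, -0.4]
grip_width: 0.0003
gripper_force: 0.0
```

>>> jog_arm(hand=[0.0,0,0,0,0], travel=[[0.002,-0.0002,0],[0.001,0,0],[0,0,0],[0,0,0],[0,0,0]], yaw=[0,0,0,0,0])

```text
time_s: 51.82
position: [0.4178, 0.1351, 0.1073]
tool_rot: [[-0.993, 0.114, 0.0], [0.114, 0.993, -0.0], [-0.0, -0.0, -1.0]]
ft_force: [-1.4, 1.5, 0.3]
grip_width: -0.0
gripper_force: 0.5
```

>>> jog_arm(hand=[0.0,0,0,0,0], travel=[[0.002,-0.0002,0],[0.001,0,0],[0.001,0,0],[0,0,0],[0,0,0]], yaw=[0,0,0,0,0])

```text
time_s: 52.45
position: [0.4185, 0.1351, 0.107]
tool_rot: [[-0.993, 0.114, -0.008], [0.114, 0.993, -0.0], [0.008, -0.001, -1.0]]
ft_force: [-14.9, 0.9, 9.4]
grip_width: -0.0001
gripper_force: 7.5
```

>>> jog_arm(hand=[0.0,0,0,0,0], travel=[[0.001,0,0],[0.001,0,0],[0,0,0],[0,0,0],[0,0,0]], yaw=[0,0,0,0,0])

```text
time_s: 53.08
position: [0.4188, 0.1351, 0.1069]
tool_rot: [[-0.993, 0.114, -0.012], [0.114, 0.993, -0.0], [0.012, -0.002, -1.0]]
ft_force: [-21.7, 0.5, 15.3]
grip_width: -0.0002
gripper_force: 11.1
```

Firm end stop at about 22 N. Backing off and checking everything.

>>> jog_arm(hand=[0.0,0,0,0,0], travel=[[-0.01,0.001,0],[-0.03,0.003,0],[-0.02,0.002,0.02],[0,0,0.05],[0,0,0.05]], yaw=[0,0,0,0,0])

```text
time_s: 53.7
position: [0.3639, 0.1409, 0.2291]
tool_rot: [[-0.993, 0.115, 0.001], [0.115, 0.993, 0.0], [-0.001, 0.0, -1.0]]
ft_force: [0.7, 0.3, -0.8]
grip_width: 0.0001
gripper_force: 0.0
```

>>> jog_arm(hand=[0.0,0,0,0,0], travel=[[-0.005,-0.05,0.02],[0,-0.05,0],[0,-0.05,0],[0,-0.05,0],[0,-0.03,0]], yaw=[0,0,0,0,0])

```text
time_s: 54.32
position: [0.359, -0.0914, 0.2476]
tool_rot: [[-0.993, 0.117, 0.002], [0.117, 0.993, -0.001], [-0.002, -0.001, -1.0]]
ft_force: [0.5, 1.5, 0.6]
grip_width: -0.0002
gripper_force: 0.0
```

```bash
python3 - <<'E'
from h import *
o=env.observe(); print(o["position"],o["ft_force"])
S=env.get_image("scene")[:,:,::-1];T=env.get_image("top")[:,:,::-1]
cv2.imwrite("pics/q_s.png",S);cv2.imwrite("pics/q_t.png",T)
V=cv2.cvtColor(S,cv2.COLOR_BGR2HSV)[:,:,2]; blobs("scene",S,V<40,(350,215,400,270),10,.098)
print("knob on pred",proj("scene",[.440,.131,.098]),"off",proj("scene",[.383,.138,.098]))
H=cv2.cvtColor(S,cv2.COLOR_BGR2HSV).astype(int); red=((H[:,:,0]<8)|(H[:,:,0]>172))&(H[:,:,1]>110)
blobs("scene",S,red,(345,275,395,325),4,.128)
O=np.array([.573,.253,.05]);th=.046; ey=np.array([-np.sin(th),np.cos(th),0])
for n,I in(("scene",S),("top",T)):
  g=cv2.GaussianBlur(cv2.cvtColor(I,cv2.COLOR_BGR2GRAY),(0,0),1.2)
  for y in(-.128,-.0655,.128):
    u,v=proj(n,O+y*ey+[0,0,.045]); a=int(round(u));b=int(round(v)); w=g[b-7:b+8,a-7:a+8].astype(float)
    m=w>w.max()-35; yy,xx=np.nonzero(m); print(n,y,"pred",round(u,1),round(v,1),"bright",round(a-7+xx.mean(),1),round(b-7+yy.mean(),1),w.max(),m.sum())
# bystanders & stray nipples: difference from start, outside rack/station/arm
A=cv2.imread("pics/scene0.png"); d=cv2.absdiff(A,S).max(2)>45
d=cv2.morphologyEx(d.astype(np.uint8),cv2.MORPH_OPEN,np.ones((3,3),np.uint8))
k,_,st,ce=cv2.connectedComponentsWithStats(d)
for i in range(1,k):
    if st[i,4]>25: print("diff",st[i],ce[i].round())
E
```

```text
[ 0.35902705 -0.09139397  0.24762317] [0.51003217 1.45013548 0.56475982]
scene bbc 370.0 243.5 wh [21 18] A 184 P [0.4512 0.1529 0.098 ] cen [0.4497 0.1481 0.098 ]
scene bbc 358.0 264.0 wh [3 9] A 16 P [0.5317 0.1664 0.098 ] cen [0.5294 0.1646 0.098 ]
knob on pred (np.float64(365.37586002853755), np.float64(237.30192680548714)) off (np.float64(378.4596079900243), np.float64(226.63753189163143))
scene bbc 370.0 297.5 wh [ 9 14] A 93 P [0.6234 0.2561 0.128 ] cen [0.623  0.2556 0.128 ]
scene -0.128 pred 334.7 268.0 bright 335.0 267.3 210.0 32
scene -0.0655 pred 355.4 279.3 bright 355.8 278.7 211.0 32
scene 0.128 pred 424.5 317.2 bright 425.0 316.3 210.0 32
top -0.128 pred 218.0 183.9 bright 218.4 182.8 143.0 62
top -0.0655 pred 197.5 184.8 bright 198.2 183.9 143.0 61
top 0.128 pred 134.2 187.7 bright 134.1 187.7 142.0 53
diff [373   0  61  48 812] [403.  20.]
diff [447   0  51  43 520] [476.  22.]
diff [514   0   7  16  79] [517.   6.]
diff [530   6  14  11 103] [536.  11.]
diff [438  13   4  10  34] [439.  17.]
diff [455  13  14   9  67] [462.  17.]
diff [554  16   6  14  56] [557.  22
[... 892 characters left out ...]
iff [199 194  18  23 327] [207. 205.]
diff [219 213  18  23 346] [227. 225.]
diff [375 223   9  10  73] [379. 227.]
diff [362 234   8   8  49] [366. 238.]
diff [371 236   5   8  27] [373. 239.]
diff [224 247  19  24 382] [233. 259.]
diff [319 249  26  32 314] [330. 265.]
diff [414 259  10  15 111] [418. 266.]
diff [350 270   8   6  38] [353. 273.]
diff [360 271   6   9  34] [363. 275.]
diff [329 273  14   8  82] [335. 277.]
diff [323 274  65  39 817] [360. 293.]
diff [347 277  16  15 167] [354. 285.]
diff [396 302  12   8  65] [401. 306.]
diff [416 306  18  11 124] [425. 310.]
diff [372 308  57  35 526] [401. 325.]
diff [412 315  18  14 183] [420. 322.]
diff [437 316   7   8  42] [440. 319.]
```

```bash
python3 -c "
from rig import env
print(env.close_job())"
```

```text
the job is handed in; nothing more can be done
None
```

I handed the job in at about 54 s: all three nipples are on their own pegs, the loaded rack hangs in both hooks, the pin is home and the switch is fully on. On the first carry the rack hit the right hook and tilted, so I set it back on the bench, regripped it and hung it from there. Nothing else appeared moved in the last scene image.

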